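Flask up the wax trees and latch the vacuum chamber

TASK

Get the investing machine ready for vacuum: push a steel flask fully down over every wax tree in the chamber so that it sits square on the spigot of its rubber base, without knocking the wax; leftover flasks stay out on the bench. Then shut the clear lid, hook the latch's wire loop over the keeper on the lid and push the red lever down past its dead centre until the latch snaps closed, leaving the other things on the bench where they are.

Things in the scene. Friction and masses are not known exactly. Their poses are not given: they have to be found in the camera images.
- chamber: aluminium vacuum chamber of the investing machine, fixed: open box 130 (x) by 250 (y) by 120 mm high, walls 6, inner floor 35 mm above the bench. Origin: centre of its underside; its front face is at its x = -65 mm, z up. Latch in the middle of the front face, lid hinged on the rear rim. A gauge sticks out 50 mm from its -y end, up to 101 mm
- lid (a joint): clear lid, 130 x 250 x 8 mm: angle in rad, 0 shut, 1.6 to 1.85 standing open. Hinge along y at x = +65, z = 121 mm in the chamber's frame. Stiff hinge: stays where it is left, 3 to 6 N at the rail moves it. Shut, its upper face is 129 mm above the bench
- lid_rail (a point): middle of the upper edge of the rail: an aluminium bar 10 mm thick, 31 mm tall, standing up along the whole front edge of the lid. Axes of the lid: -x from hinge to front, z out of its upper face. Shut: 152 mm above the bench, 5 mm behind the front face. Open: at the top, 250 mm up, pointing rearward; push it forward from behind, then down from above
- keeper (a point): where the centre of the loop's bar lies when hooked. The keeper is a steel ledge 16 mm wide in the middle of the rail's front, with an upturned lip; groove 10 mm wide between rail and lip. Lip: outer face 8 mm in front of this point, top 4.5 mm above it; rail top 22.5 mm above it. Axes of the lid. Shut: 129.5 mm above the bench, 5 mm in front of the chamber's front face
- latch_lever (a joint): over-centre lever: angle in rad, 0 closed (red handle pointing down, 25 deg out from the front face), growing as the handle swings out and up to its stop at 2.276. Dead centre at 0.6: with the loop hooked, some 3 to 8 N down at the handle's end takes it past; from about 0.4 it snaps shut by itself. It stays where it is left (0.08 N m of friction); starts at 2.08 to 2.27
- lever_pivot (a point): the lever's pivot, along y, 12 mm in front of the chamber's front face and 83 mm above the bench. Axes of the chamber
- lever_tip (a point): end of the latch lever's red handle, 50 mm from its pivot; handle 17 mm wide (y), 9 mm thick
- loop (a joint): angle in rad of the wire loop about its pin on the lever; 0 when latched. The pin is 16 mm from the lever's pivot: at lever 0 it lies below the pivot, 25 deg toward the wall, and turns with the lever. Loop + lever = 0: loop upright; negative: leaning outward, toward the robot (it rests on a stop at -3.2). It swings freely; past upright it falls in against the rail, bar over the keeper
- loop_bar (a point): middle of the loop's cross bar. The loop is a U of 5 mm wire: legs 34 mm apart (39 over all, along y), 59 mm from pin to bar, sprung: stretches up to 4 mm. Its legs pass either side of the handle and of the keeper. With the lever fully open the bar swings over the lip with 5 mm to spare; with the lever 0.3 rad or more below that it does not
- base1: loose black sprue base standing on the chamber's floor (may be absent): flange 64 mm across and 12 mm thick, on it a spigot 45 mm across, 12 mm tall, its upper 4 mm tapered. The bases stand in a row along the chamber's y, about 74 mm apart. Origin: centre of its underside, z up; a seated flask's underside is 12 mm above it
- tree1: the fragile green wax tree on base1 (same origin and axes as the base): 26 mm across, its top 58 mm above the base's underside (absent with its base)
- base2: loose black sprue base standing on the chamber's floor (may be absent): flange 64 mm across and 12 mm thick, on it a spigot 45 mm across, 12 mm tall, its upper 4 mm tapered. The bases stand in a row along the chamber's y, about 74 mm apart. Origin: centre of its underside, z up; a seated flask's underside is 12 mm above it
- tree2: the fragile green wax tree on base2 (same origin and axes as the base): 26 mm across, its top 58 mm above the base's underside (absent with its base)
- base3: loose black sprue base standing on the chamber's floor (may be absent): flange 64 mm across and 12 mm thick, on it a spigot 45 mm across, 12 mm tall, its upper 4 mm tapered. The bases stand in a row along the chamber's y, about 74 mm apart. Origin: centre of its underside, z up; a seated flask's underside is 12 mm above it
- tree3: the fragile green wax tree on base3 (same origin and axes as the base): 26 mm across, its top 58 mm above the base's underside (absent with its base)
- flask1: loose stainless casting flask standing on the bench (may be absent): a plain open tube, 54 mm outside, 48 mm inside, 65 mm tall, 0.26 kg, both ends alike. Origin: centre of its lower end, z along the tube
- flask2: loose stainless casting flask standing on the bench (may be absent): a plain open tube, 54 mm outside, 48 mm inside, 65 mm tall, 0.26 kg, both ends alike. Origin: centre of its lower end, z along the tube
- flask3: loose stainless casting flask standing on the bench (may be absent): a plain open tube, 54 mm outside, 48 mm inside, 65 mm tall, 0.26 kg, both ends alike. Origin: centre of its lower end, z along the tube
- flask4: loose stainless casting flask standing on the bench (may be absent): a plain open tube, 54 mm outside, 48 mm inside, 65 mm tall, 0.26 kg, both ends alike. Origin: centre of its lower end, z along the tube
- lighter: bystander: green lighter lying on the bench, 80 by 24 by 15 mm, origin under its middle
- tweezers: bystander: black tweezers lying on the bench, 140 mm long, 6 mm high, origin under the middle
- tin: bystander: round dark tin dish, 72 mm across, 24 mm high, origin under its centre
- board: bystander: soldering board with a piece of filigree, 130 by 100 by 25 mm, origin under its centre
Mind the look-alikes: they are no part of the job. What is shaped like the flask2 but yellow is not meant.

How it is judged:
On the way, in this order (a step that is already met when the one before it is completed fails the run):
1. every sprue base in the chamber carries a flask, fully down and square (((horizontal distance between flask1 and base1 below 0.004 m and z of flask1 in the frame of base1 between 0.009 and 0.0145 m and angle between the z axis of flask1 and the z axis of base1, either way round below 0.06 rad) or (horizontal distance between flask2 and base1 below 0.004 m and z of flask2 in the frame of base1 between 0.009 and 0.0145 m and angle between the z axis of flask2 and the z axis of base1, either way round below 0.06 rad) or (horizontal distance between flask3 and base1 below 0.004 m and z of flask3 in the frame of base1 between 0.009 and 0.0145 m and angle between the z axis of flask3 and the z axis of base1, either way round below 0.06 rad) or (horizontal distance between flask4 and base1 below 0.004 m and z of flask4 in the frame of base1 between 0.009 and 0.0145 m and angle between the z axis of flask4 and the z axis of base1, either way round below 0.06 rad)) and ((horizontal distance between flask1 and base2 below 0.004 m and z of flask1 in the frame of base2 between 0.009 and 0.0145 m and angle between the z axis of flask1 and the z axis of base2, either way round below 0.06 rad) or (horizontal distance between flask2 and base2 below 0.004 m and z of flask2 in the frame of base2 between 0.009 and 0.0145 m and angle between the z axis of flask2 and the z axis of base2, either way round below 0.06 rad) or (horizontal distance between flask3 and base2 below 0.004 m and z of flask3 in the frame of base2 between 0.009 and 0.0145 m and angle between the z axis of flask3 and the z axis of base2, either way round below 0.06 rad) or (horizontal distance between flask4 and base2 below 0.004 m and z of flask4 in the frame of base2 between 0.009 and 0.0145 m and angle between the z axis of flask4 and the z axis of base2, either way round below 0.06 rad)) and ((horizontal distance between flask1 and base3 below 0.004 m and z of flask1 in the frame of base3 between 0.009 and 0.0145 m and angle between the z axis of flask1 and the z axis of base3, either way round below 0.06 rad) or (horizontal distance between flask2 and base3 below 0.004 m and z of flask2 in the frame of base3 between 0.009 and 0.0145 m and angle between the z axis of flask2 and the z axis of base3, either way round below 0.06 rad) or (horizontal distance between flask3 and base3 below 0.004 m and z of flask3 in the frame of base3 between 0.009 and 0.0145 m and angle between the z axis of flask3 and the z axis of base3, either way round below 0.06 rad) or (horizontal distance between flask4 and base3 below 0.004 m and z of flask4 in the frame of base3 between 0.009 and 0.0145 m and angle between the z axis of flask4 and the z axis of base3, either way round below 0.06 rad)) and angle between each of base1, base2, base3's own z axis and vertical below 0.08 rad), for 0.2 s.
2. the lid is shut on the rim (value of joint lid below 0.03 rad), for 0.1 s.
At the end, for the whole second after the job is handed in: each base is upright (4.5 deg) with a flask fully down on it (underside 9-14.5 mm above the base's, centred to 4 mm, square to 3.4 deg); leftover flasks on the bench; lid shut (0.03 rad); loop bar in the keeper (6 mm); lever past dead centre (below 0.2 rad) (all of step 1 and (height (world z) of flask1 below 0.031 m or (horizontal distance between flask1 and base1 below 0.004 m and z of flask1 in the frame of base1 between 0.009 and 0.0145 m and angle between the z axis of flask1 and the z axis of base1, either way round below 0.06 rad) or (horizontal distance between flask1 and base2 below 0.004 m and z of flask1 in the frame of base2 between 0.009 and 0.0145 m and angle between the z axis of flask1 and the z axis of base2, either way round below 0.06 rad) or (horizontal distance between flask1 and base3 below 0.004 m and z of flask1 in the frame of base3 between 0.009 and 0.0145 m and angle between the z axis of flask1 and the z axis of base3, either way round below 0.06 rad)) and (height (world z) of flask2 below 0.031 m or (horizontal distance between flask2 and base1 below 0.004 m and z of flask2 in the frame of base1 between 0.009 and 0.0145 m and angle between the z axis of flask2 and the z axis of base1, either way round below 0.06 rad) or (horizontal distance between flask2 and base2 below 0.004 m and z of flask2 in the frame of base2 between 0.009 and 0.0145 m and angle between the z axis of flask2 and the z axis of base2, either way round below 0.06 rad) or (horizontal distance between flask2 and base3 below 0.004 m and z of flask2 in the frame of base3 between 0.009 and 0.0145 m and angle between the z axis of flask2 and the z axis of base3, either way round below 0.06 rad)) and (height (world z) of flask3 below 0.031 m or (horizontal distance between flask3 and base1 below 0.004 m and z of flask3 in the frame of base1 between 0.009 and 0.0145 m and angle between the z axis of flask3 and the z axis of base1, either way round below 0.06 rad) or (horizontal distance between flask3 and base2 below 0.004 m and z of flask3 in the frame of base2 between 0.009 and 0.0145 m and angle between the z axis of flask3 and the z axis of base2, either way round below 0.06 rad) or (horizontal distance between flask3 and base3 below 0.004 m and z of flask3 in the frame of base3 between 0.009 and 0.0145 m and angle between the z axis of flask3 and the z axis of base3, either way round below 0.06 rad)) and (height (world z) of flask4 below 0.031 m or (horizontal distance between flask4 and base1 below 0.004 m and z of flask4 in the frame of base1 between 0.009 and 0.0145 m and angle between the z axis of flask4 and the z axis of base1, either way round below 0.06 rad) or (horizontal distance between flask4 and base2 below 0.004 m and z of flask4 in the frame of base2 between 0.009 and 0.0145 m and angle between the z axis of flask4 and the z axis of base2, either way round below 0.06 rad) or (horizontal distance between flask4 and base3 below 0.004 m and z of flask4 in the frame of base3 between 0.009 and 0.0145 m and angle between the z axis of flask4 and the z axis of base3, either way round below 0.06 rad)) and value of joint lid below 0.03 rad and distance between loop_bar and keeper below 0.006 m and value of joint latch_lever below 0.2 rad); the robot touches nothing.
It fails at once if a wax tree is struck or pressed (more than 3 N) (contact force between anything else and tree1 above 3 N or contact force between anything else and tree2 above 3 N or contact force between anything else and tree3 above 3 N).
It fails at once if the lighter is disturbed (moved over 25 mm) (distance of lighter from where it was at the start of the episode above 0.025 m).
It fails at once if the tweezers is disturbed (moved over 25 mm) (distance of tweezers from where it was at the start of the episode above 0.025 m).
It fails at once if the tin is disturbed (moved over 25 mm) (distance of tin from where it was at the start of the episode above 0.025 m).
It fails at once if the board is disturbed (moved over 25 mm) (distance of board from where it was at the start of the episode above 0.025 m).
Of base1, base2, base3 only 2 to 3 are there at a start; the rules pass over those that are not, and their reading is None.
Of flask1, flask2, flask3, flask4 only 3 to 4 are there at a start; the rules pass over those that are not, and their reading is None.
At some moment in a run one of flask1, flask2, flask3, flask4 may be knocked a few centimetres aside while the robot is not near it.
It also fails if it takes over 200 s, if anything falls off the work surface, if the arm or the gripper's body presses on something with over 40 N, if the wrist force passes 120 N, or if a joint passes its speed limit or range.

ROBOT

A 6-joint arm with a two-finger parallel gripper is mounted at the origin on the work surface. World frame = base frame: x ahead of the robot, y to its left, z up, the work surface at z = 0. Lengths are in m, angles in rad, forces in N, time in s.
With the tool pointing down it reaches from about 0.375 to 0.975 m from the base axis. Payload 3.8 kg.
Tool frame: the origin (TCP) lies between the finger pads; the fingertips stand 19 mm ahead of it and the grasp point (between the pads) is the TCP; z points along the fingers, y is the direction in which the jaws open and shut (so a half turn about z gives the same grasp; the last joint's range is limited). The gripper opens to 88 mm and grips with 3 to 60 N. Pads are 18 mm wide; open, the fingers measure 123 mm over their backs; the gripper's body (75 mm by 187 mm) begins 45 mm behind the grasp point.
Start: joints at [-1.352, 0.264, 1.604, -0, 1.274, -0.037], TCP at [0.171, -0.653, 0.258] pointing down, gripper open.
Joint ranges: [-2.63, 2.63], [-0.94, 2.18], [0.31, 2.57], [-1.31, 4.45], [0, 2.66], [-2.55, 2.55]. Speed limits (rad/s): [2.57, 2.57, 3.14, 3.14, 3.14, 3.14].

INTERFACE

Orientations are given as a rotation vector (axis times angle).
In Python, from cell import * gives the robot as it stands.
- The arm moves only by the tool apply_moves, never from a script. Its argument "steps" is a list of rows, each a list of 3 entries, a list of its own where there are three numbers: the shift along the tool's x, y, z scaled (see below), then the turn, a rotation vector about the tool's x, y, z scaled (see below), then the closure, from 0 (fully open) to 1 (shut). A call has 1 to 5 rows; each row is the pose to reach, as a shift and turn from the pose measured when the call began, along the tool's axes at that moment; what a row does not reach only later rows make up. The controller multiplies each number of a shift by 1 m and each number of a turn by 2 rad. A row lasts 1/10 s, in which the tool goes at most 50 mm and 8.59 degrees, less where a joint would pass 70% of its speed; a pose out of reach is approached as far as the arm can. A call with a number of a shift or a turn outside -1 to 1 is refused whole. A call with a gripper value outside its range is refused whole. The fingers move at their own pace and stop on an object; "squeeze" is the grip in N (left out, the last holds). Time passes only in rows, so rows that repeat a pose let the fingers close. It gives the time, the measured TCP pose, the force and the opening at its end, in the units of the state.
- read_state(): the state, without advancing time (a new reading comes with each control period).
- snapshot(name): name is "scene" or "top"; returns the picture (384x512x3 uint8, red, green, blue); there is no depth.
- camera_model(name): a dict with "K" (3x3 intrinsics, pixels), "position" and "orientation" of the camera in the world. Camera axes: x right, y down, z forward; pixel columns grow to the right and rows downward; lengths in m; the calibration is good to about 2 mm. A picture is of the moment at which its call begins. camera_model takes no time and is no camera call.
- sign_off(): hands the job in, once; it reports no verdict.
The state is a dict: "time_s": time; "qpos": joint angles; "joint_vel": joint speeds; "tau": joint torques, N m; "position": TCP position; "ee_rot": TCP orientation; "contact_force": force on the tool from outside, world axes, zero at the start; "ft_torque": the same for the moment, N m; "opening": finger opening in m.
Only numpy, scipy, OpenCV 4.12 (cv2) and the standard library are available. Lean on these libraries where they do the work, as an engineer would, in place of code of your own. Each camera call takes 0.05 s, during which the arm holds its last target. There are 200 camera calls.

## Working session

There is one attempt and no reset: what is moved stays moved. The work goes in short steps, Python scripts to look and compute and a tool call to move; the robot and the scene stay as the last step left them, time stands still between calls to the robot, and variables do not carry over. Pictures are saved under pics/ and viewed, about 12 in all and at most 16, crops included, and the job is handed in when it is done.

Besides the shell and the picture viewer there is one more tool, called after ">>>" by a JSON object that holds its "method" and its "body". apply_moves: Moves the arm, as the interface text tells. Its arguments: {"type":"object","properties":{"steps":{"type":"array"},"squeeze":{"type":"number"}},"required":["steps"]}

```bash
ls; mkdir -p pics; python3 - <<'E'
from cell import *
import cv2
for n in("scene","top"):
    im=snapshot(n); cv2.imwrite(f"pics/{n}0.png",im[:,:,::-1]); m=camera_model(n); print(n,m)
    cv2.imwrite(f"pics/{n}0b.png",cv2.resize(im[:,:,::-1],(800,600),interpolation=cv2.INTER_CUBIC))
print(read_state())
E
```

```text
pics
scene {'K': array([[370.35409709,   0.        , 258.35777958],
       [  0.        , 370.35409709, 193.79099946],
       [  0.        ,   0.        ,   1.        ]]), 'position': array([ 0.76952552, -0.46938681,  1.08387482]), 'orientation': array([-2.58668979, -0.79736233,  0.1728646 ])}
top {'K': array([[438.78827935,   0.        , 260.32458838],
       [  0.        , 438.78827935, 191.73570647],
       [  0.        ,   0.        ,   1.        ]]), 'position': array([ 0.24324755, -0.08923006,  1.32304663]), 'orientation': array([-2.1333643 ,  2.07823629, -0.23497333])}
{'time_s': 0.1, 'qpos': array([-1.35184761e+00,  2.64662390e-01,  1.60524994e+00,  2.99819063e-05,
        1.27370629e+00, -3.68859273e-02]), 'joint_vel': array([ 0.00177085, -0.00061415, -0.00327268,  0.0013268 ,  0.0012668 ,
       -0.00052159]), 'tau': array([ 1.54139246e-05, -5.03621757e+01, -3.58068645e+01,  7.30695901e-02,
        2.33143056e-02, -6.27240638e-05]), 'position': array([ 0.17069377, -0.65242704,  0.25651612]), 'ee_rot': array([-3.11392307e+00, -4.00497654e-01,  2.44306908e-04]), 'contact_force': array([0.1610169 , 0.63125495, 0.85654699]), 'ft_torque': array([ 0.01683436,  0.01391222, -0.02850972]), 'opening': 0.08816960180492248}
```

View pics/scene0b.png

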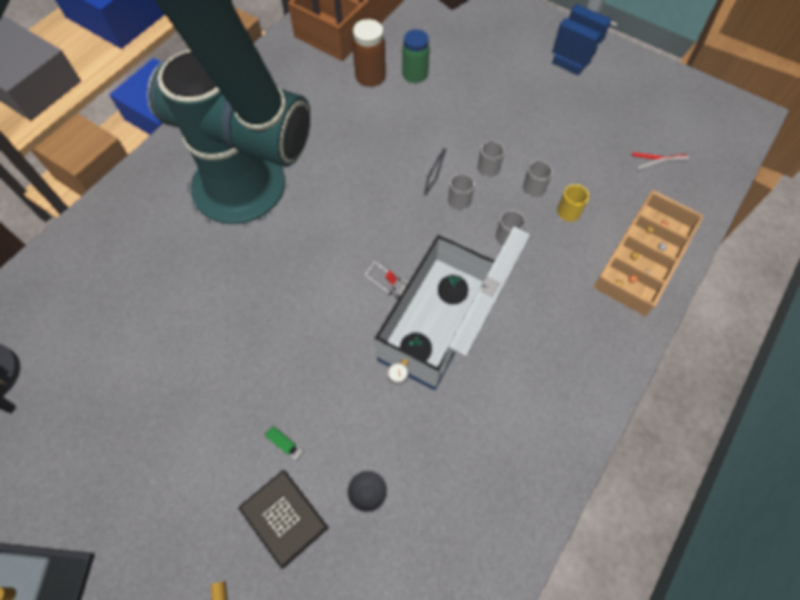

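View pics/top0b.png

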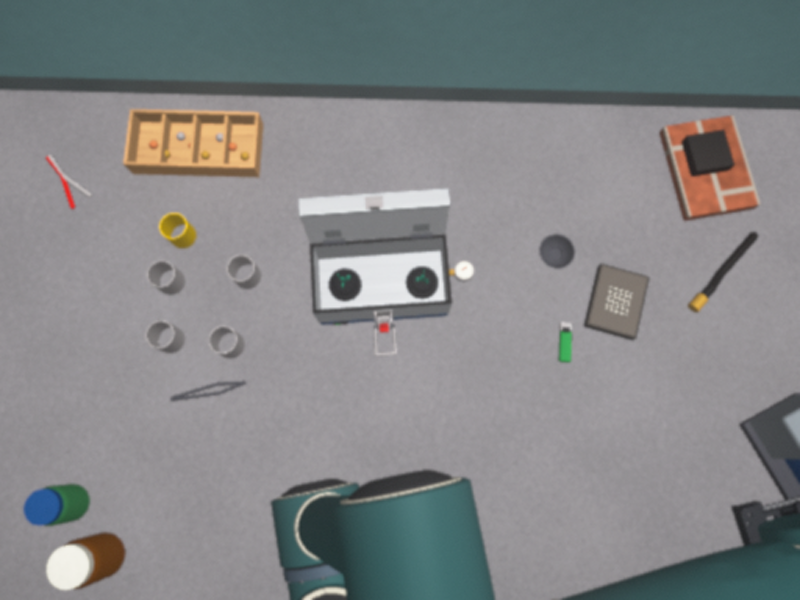

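Top view: the base area holds two bases with trees (800×600 px (345,283), (422,282)). There are four steel flasks at (163,276), (242,268), (162,335), (225,341) and a yellow look-alike at (177,230). The lid stands open, and the loop hangs outward at (385,340). Next I'll enlarge this and measure.

```bash
cat > h.py <<'E'
import numpy as np, cv2
from scipy.spatial.transform import Rotation as R
from cell import *
def ray(n,u,v):
    m=camera_model(n); d=np.linalg.inv(m["K"])@[u,v,1.]
    return np.array(m["position"]),R.from_rotvec(m["orientation"]).as_matrix()@d
def cast(n,u,v,z):
    p,d=ray(n,u,v); return p+d*(z-p[2])/d[2]
def proj(n,P):
    m=camera_model(n); q=m["K"]@(R.from_rotvec(m["orientation"]).as_matrix().T@(np.array(P)-m["position"])); return q[:2]/q[2]
def crop(n,name,x0,y0,x1,y1,s,pts=()):
    im=snapshot(n)[:,:,::-1].copy(); cv2.imwrite(f"pics/raw_{name}.png",im)
    c=cv2.resize(im[y0:y1,x0:x1],None,fx=s,fy=s,interpolation=cv2.INTER_CUBIC)
    for P in pts:
        u,v=proj(n,P); cv2.circle(c,(int((u-x0+.5)*s),int((v-y0+.5)*s)),3,(255,0,255),1)
    cv2.imwrite(f"pics/{name}.png",c)
def tri(a,b):
    (p,d),(q,e)=ray("top",*a),ray("scene",*b); d/=np.linalg.norm(d); e/=np.linalg.norm(e)
    s=np.linalg.lstsq(np.c_[d,-e],q-p,rcond=None)[0]; A,B=p+d*s[0],q+e*s[1]; return (A+B)/2,np.linalg.norm(A-B)
E
python3 - <<'E'
from h import *
crop("top","t1",90,115,310,235,3.6)
crop("scene","s1",230,80,360,255,4)
# circular rims in top & scene: saturation-poor, print region guesses
im=cv2.imread("pics/top0.png"); 
for c in [(163,270),(242,262),(162,330),(225,335)]:
    u,v=c[0]*.64,c[1]*.64; print(cast("top",u,v,.065).round(3))
print(cast("top",345*.64,283*.64,.059).round(3),cast("top",422*.64,282*.64,.059).round(3))
for c in [(310,243),(447,236),(450,305),(316,311)]: print(cast("top",c[0]*.64,c[1]*.64,.12).round(3))
E
```

```text
[0.57  0.375 0.065]
[0.59  0.227 0.065]
[0.455 0.365 0.065]
[0.448 0.247 0.065]
[0.555 0.03  0.059] [ 0.561 -0.116  0.059]
[0.614 0.092 0.12 ]
[ 0.634 -0.159  0.12 ]
[ 0.505 -0.166  0.12 ]
[0.487 0.074 0.12 ]
```

View pics/t1.png

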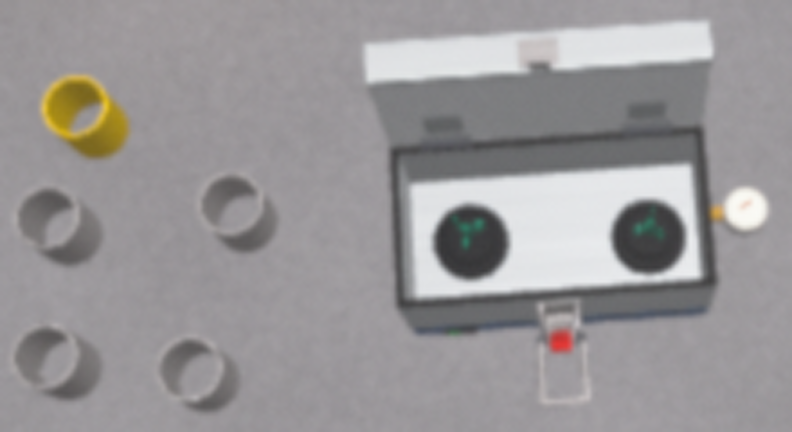

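View pics/s1.png

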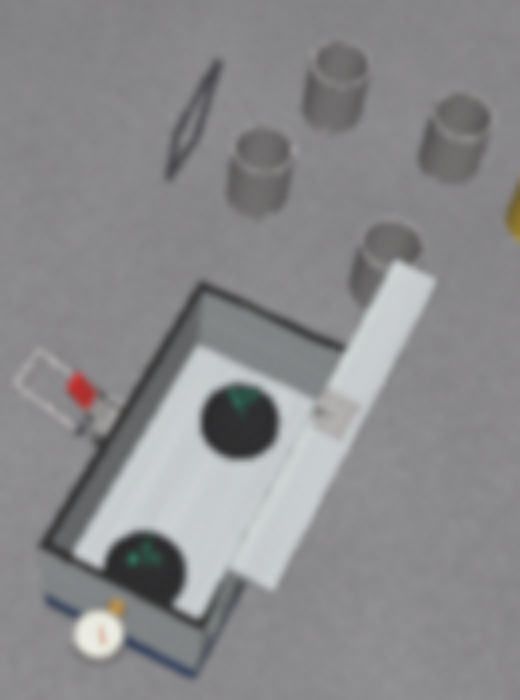

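```bash
python3 - <<'E'
from h import *
T=lambda x,y:(90+(x+.5)/3.6-.5,115+(y+.5)/3.6-.5)
S=lambda x,y:(230+(x+.5)/4-.5,80+(y+.5)/4-.5)
for n,c in dict(A=(48,219),B=(233,205),C=(46,358),D=(192,370)).items(): print(n,cast("top",*T(*c),.065).round(4))
for n,c in dict(A=(460,118),C=(337,67),D=(261,151),B=(391,246)).items(): print('scene',n,cast("scene",*S(*c),.065).round(4))
cor=[cast("top",*T(*c),.12) for c in [(391,148),(703,128),(717,282),(399,304)]]; 
for c in cor: print("rim",c.round(4))
print("ctr",np.mean(cor,0).round(4),[np.linalg.norm(cor[i]-cor[i-1]).round(3) for i in range(4)])
for c in [(202,286),(43,545),(204,626)]: print("rim sc",cast("scene",*S(*c),.12).round(4))
for n,f,sc in(("top",lambda x:x,[(471,241),(648,236)]),):
    pass
for n,roi in(("top",(205,168,235,196)),("top",(255,165,285,195)),("scene",(278,172,302,198)),("scene",(254,208,280,234))):
    im=cv2.imread(f"pics/{n}0.png"); x0,y0,x1,y1=roi; h=im[y0:y1,x0:x1]
    m=((h.max(2)<75)|((h[:,:,1].astype(int)-h[:,:,2])>25)).astype(np.uint8)
    k,l,st,ce=cv2.connectedComponentsWithStats(m); i=1+st[1:,4].argmax()
    ys,xs=np.where(l==i); (cx,cy),r=cv2.minEnclosingCircle(np.c_[xs,ys].astype(np.float32))
    print(n,st[i],(ce[i]+[x0,y0]).round(1),cast(n,*(ce[i]+[x0,y0]),.044).round(4),"circ",cast(n,cx+x0,cy+y0,.044).round(4),r)
print("lever",tri(T(560,342),S(82,389)),"bar L/R",tri(T(541,402),S(40,349)),tri(T(588,402),S(15,383)))
E
```

```text
A [0.5616 0.3782 0.065 ]
B [0.5776 0.2274 0.065 ]
C [0.4462 0.3678 0.065 ]
D [0.4395 0.2496 0.065 ]
scene A [0.5635 0.3728 0.065 ]
scene C [0.4481 0.3609 0.065 ]
scene D [0.4408 0.2463 0.065 ]
scene B [0.5793 0.225  0.065 ]
rim [0.6132 0.0919 0.12  ]
rim [ 0.6365 -0.1557  0.12  ]
rim [ 0.5111 -0.1683  0.12  ]
rim [0.4869 0.0786 0.12  ]
ctr [ 0.5619 -0.0384  0.12  ] [np.float64(0.127), np.float64(0.249), np.float64(0.126), np.float64(0.248)]
rim sc [0.4883 0.074  0.12  ]
rim sc [ 0.5116 -0.1686  0.12  ]
rim sc [ 0.6372 -0.1552  0.12  ]
top [  7   5  18  19 252] [220.3 182. ] [0.5561 0.0325 0.044 ] circ [0.5565 0.0326 0.044 ] 9.181361198425293
top [  6   7  18  18 237] [269.4 180.8] [ 0.5639 -0.1147  0.044 ] circ [ 0.5648 -0.1149  0.044 ] 8.860122680664062
scene [  3   5  18  17 233] [289.4 185.2] [0.5585 0.0274 0.044 ] circ [0.5581 0.0284 0.044 ] 8.761699676513672
scene [  1   6  21  19 246] [266.  221.8] [ 0.5662 -0.1171  0.044 ] circ [ 0.5683 -0.124   0.044 ] 10.401224136352539
lever (array([ 0.46135384, -0.04755546,  0.11258561]), np.float64(0.0008737962686157554)) bar L/R (array([ 0.4143209 , -0.0346919 ,  0.10771141]), np.float64(0.0020132026728532813)) (array([ 0.41571856, -0.07035239,  0.10885722]), np.float64(0.00010934322846958079))
```

```bash
cat >> h.py <<'E'
def rel(P,yaw=None,tilt=0.):
    """tool shift and scaled turn to world point P; tool y along +-yaw dir; tilt = lean fingers toward +x' (rad)"""
    s=read_state(); A=R.from_rotvec(s["ee_rot"])
    sh=A.inv().apply(np.array(P)-s["position"]); out=[sh.round(4).tolist()]
    if yaw is not None:
        z=np.array([np.sin(tilt)*np.cos(yaw-np.pi/2),np.sin(tilt)*np.sin(yaw-np.pi/2),-np.cos(tilt)])
        y=np.array([np.cos(yaw),np.sin(yaw),0]); y*=np.sign(y@A.as_matrix()[:,1]); 
        t=(A.inv()*R.from_matrix(np.c_[np.cross(y,z),y,z])).as_rotvec(); out.append((t/2).round(4).tolist())
    print("t",round(s["time_s"],2),"at",s["position"].round(4),"F",s["contact_force"].round(1),"open",round(s["opening"],4),"rel",out)
E
python3 - <<'E'
from h import *
rel([.578,.227,.30],np.pi/2+.098)
E
```

```text
t 0.2 at [ 0.1707 -0.6526  0.2568] F [-0.   0.2 -0.7] open 0.0879 rel [[0.6166, -0.748, -0.042], [-0.0007, 0.0, 0.0789]]
```

>>> {"method": "apply_moves", "body": {"steps": [[[0.617,-0.748,-0.042],[0,0,0.079],0],[[0.617,-0.748,-0.042],[0,0,0.079],0],[[0.617,-0.748,-0.042],[0,0,0.079],0],[[0.617,-0.748,-0.042],[0,0,0.079],0],[[0.617,-0.748,-0.042],[0,0,0.079],0]], "squeeze": 30}}

```text
time_s: 0.7
position: [0.2761, -0.4245, 0.2684]
ee_rot: [-3.136, -0.152, 0.0]
contact_force: [0.2, -1.0, 0.8]
opening: 0.0881
```

>>> {"method": "apply_moves", "body": {"steps": [[[0.364,-0.619,-0.032],[0,0,0],0],[[0.364,-0.619,-0.032],[0,0,0],0],[[0.364,-0.619,-0.032],[0,0,0],0],[[0.364,-0.619,-0.032],[0,0,0],0],[[0.364,-0.619,-0.032],[0,0,0],0]]}}

```text
time_s: 1.2
position: [0.381, -0.1979, 0.2802]
ee_rot: [-3.137, -0.152, -0.001]
contact_force: [1.2, 0.1, 1.0]
opening: 0.0882
```

>>> {"method": "apply_moves", "body": {"steps": [[[0.26,-0.4,-0.02],[0,0,0],0],[[0.26,-0.4,-0.02],[0,0,0],0],[[0.26,-0.4,-0.02],[0,0,0],0],[[0.26,-0.4,-0.02],[0,0,0],0],[[0.26,-0.4,-0.02],[0,0,0],0]]}}

```text
time_s: 1.7
position: [0.4961, 0.0241, 0.2911]
ee_rot: [-3.137, -0.152, -0.002]
contact_force: [0.1, -0.7, -0.1]
opening: 0.0883
```

```bash
python3 - <<'E'
from h import *
rel([.578,.227,.30],np.pi/2+.098)
E
```

```text
t 1.7 at [0.4961 0.0241 0.2911] F [ 0.1 -0.7 -0.1] open 0.0883 rel [[0.1012, -0.194, -0.0086], [-0.0005, -0.0007, -0.0005]]
```

>>> {"method": "apply_moves", "body": {"steps": [[[0.101,-0.194,-0.008],[0,0,0],0],[[0.101,-0.194,-0.008],[0,0,0],0],[[0.101,-0.194,-0.008],[0,0,0],0],[[0.101,-0.194,-0.008],[0,0,0],0],[[0.101,-0.194,-0.008],[0,0,0],0]]}}

```text
time_s: 2.2
position: [0.5786, 0.231, 0.299]
ee_rot: [-3.135, -0.157, -0.002]
contact_force: [0.1, -0.1, 0.4]
opening: 0.0881
```

>>> {"method": "apply_moves", "body": {"steps": [[[0,0,0.16],[0,0,0],0],[[0,0,0.16],[0,0,0],0],[[0,0,0.16],[0,0,0],0],[[0,0,0.16],[0,0,0],0],[[0,0,0.16],[0,0,0],0]]}}

```text
time_s: 2.7
position: [0.577, 0.2307, 0.1366]
ee_rot: [-3.137, -0.157, 0.006]
contact_force: [0.4, -0.3, -0.3]
opening: 0.0881
```

```bash
python3 - <<'E'
from h import *
rel([.578,.227,.072],np.pi/2+.098)
p=read_state()["position"]; p[2]-=.019
crop("scene","s2",280,60,410,200,4,[p])
E
```

```text
t 2.7 at [0.577  0.2307 0.1366] F [ 0.4 -0.3 -0.3] open 0.0881 rel [[0.0009, 0.0038, 0.0646], [-0.0004, 0.0019, 0.001]]
```

View pics/s2.png

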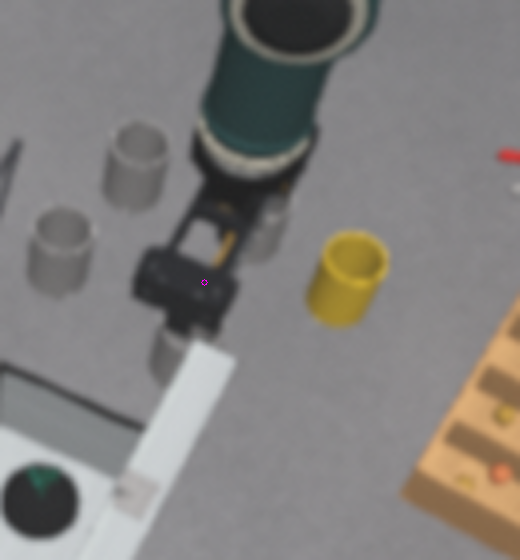

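The view confirms the gripper is above steel flask B (crop (178,355)), clear of the lid and of the yellow look-alike.

>>> {"method": "apply_moves", "body": {"steps": [[[0.001,0.004,0.064],[0,0.002,0.001],0],[[0.001,0.004,0.064],[0,0.002,0.001],0],[[0.001,0.004,0.064],[0,0.002,0.001],0],[[0.001,0.004,0.064],[0,0.002,0.001],0.4],[[0.001,0.004,0.064],[0,0.002,0.001],0.6]], "squeeze": 30}}

```text
time_s: 3.25
position: [0.5824, 0.2283, 0.0784]
ee_rot: [-3.134, -0.153, -0.015]
contact_force: [-0.2, -0.2, 0.3]
opening: 0.0744
```

>>> {"method": "apply_moves", "body": {"steps": [[[0,0,0],[0,0,0],0.8],[[0,0,0],[0,0,0],0.8],[[0,0,0],[0,0,0],0.8],[[0,0,0],[0,0,0],0.8],[[0,0,0],[0,0,0],0.8]]}}

```text
time_s: 3.75
position: [0.5836, 0.2285, 0.0799]
ee_rot: [-3.134, -0.154, -0.018]
contact_force: [-0.3, -1.2, 5.8]
opening: 0.0522
```

```bash
python3 - <<'E'
from h import *
rel([.578,.227,.072],np.pi/2+.098)
crop("top","t2",90,115,310,235,3.6)
E
```

```text
t 3.75 at [0.5836 0.2285 0.0799] F [-0.3 -1.2  5.8] open 0.0522 rel [[-0.0058, 0.001, 0.0078], [-0.0017, -0.006, -0.0001]]
```

View pics/t2.png

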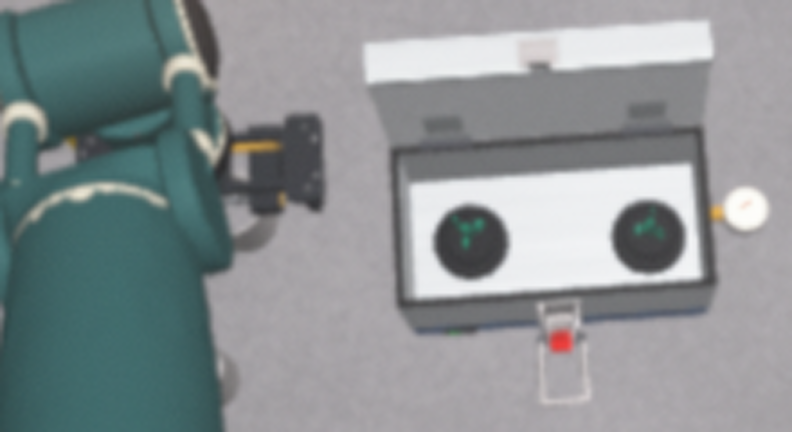

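>>> {"method": "apply_moves", "body": {"steps": [[[0,0,-0.01],[0,0,0],0],[[0,0,-0.01],[0,0,0],0],[[0,0,-0.01],[0,0,0],0],[[-0.006,0,-0.01],[0,-0.006,0],0],[[-0.006,0,-0.01],[0,-0.006,0],0]]}}

```text
time_s: 4.3
position: [0.5764, 0.2276, 0.0892]
ee_rot: [-3.135, -0.154, 0.004]
contact_force: [0.8, 0.3, 0.6]
opening: 0.0877
```

>>> {"method": "apply_moves", "body": {"steps": [[[0,0,0],[0,0,0],0],[[0,0,0],[0,0,0],0],[[0,0,0],[0,0,0],0]]}}

```text
time_s: 4.6
position: [0.5763, 0.2276, 0.089]
ee_rot: [-3.135, -0.154, 0.004]
contact_force: [-0.3, 0.1, -0.1]
opening: 0.0879
```

```bash
python3 - <<'E'
from h import *
rel([.578,.227,.072],np.pi/2+.098)
print(read_state()["qpos"].round(3))
E
```

```text
t 4.6 at [0.5763 0.2276 0.089 ] F [-0.3  0.1 -0.1] open 0.0879 rel [[0.0017, 0.0008, 0.017], [-0.0015, 0.0013, -0.0]]
[0.334 0.315 1.873 0.004 0.956 1.804]
```

Precise when given settling time. Descend again, without closing until settled.

>>> {"method": "apply_moves", "body": {"steps": [[[0.001,0,0.01],[0,0,0],0],[[0.001,0,0.017],[0,0,0],0],[[0.001,0,0.017],[0,0,0],0],[[0.001,0,0.017],[0,0,0],0],[[0.001,0,0.017],[0,0,0],0]]}}

```text
time_s: 5.1
position: [0.5773, 0.2278, 0.0719]
ee_rot: [-3.135, -0.154, 0.004]
contact_force: [0.3, -0.4, 0.9]
opening: 0.0882
```

```bash
python3 - <<'E'
from h import *
rel([.578,.227,.072],np.pi/2+.098)
E
```

```text
t 5.1 at [0.5773 0.2278 0.0719] F [ 0.3 -0.4  0.9] open 0.0882 rel [[0.0006, 0.0008, -0.0001], [-0.0015, 0.0013, -0.0]]
```

>>> {"method": "apply_moves", "body": {"steps": [[[0,0,0],[0,0,0],0.8],[[0,0,0],[0,0,0],0.8],[[0,0,0],[0,0,0],0.8],[[0,0,0],[0,0,0],0.8],[[0,0,0],[0,0,0],0.8]]}}

```text
time_s: 5.6
position: [0.5774, 0.2277, 0.0721]
ee_rot: [-3.135, -0.154, 0.004]
contact_force: [-0.8, -0.1, 0.1]
opening: 0.0537
```

>>> {"method": "apply_moves", "body": {"steps": [[[0,0,0],[0,0,0],0.8],[[0,0,0],[0,0,0],0.8],[[0,0,-0.05],[0,0,0],0.8],[[0,0,-0.1],[0,0,0],0.8],[[0,0,-0.1],[0,0,0],0.8]]}}

```text
time_s: 6.1
position: [0.5826, 0.2292, 0.1804]
ee_rot: [-3.131, -0.154, -0.017]
contact_force: [1.2, 1.5, -1.6]
opening: 0.0535
```

```bash
python3 - <<'E'
from h import *
rel([.557,.032,.172],np.pi/2+.098)
crop("scene","s3",260,60,410,200,4)
E
```

```text
t 6.1 at [0.5826 0.2292 0.1804] F [ 1.2  1.5 -1.6] open 0.0535 rel [[-0.0449, 0.1938, 0.0066], [-0.0031, -0.0057, 0.0]]
```

View pics/s3.png

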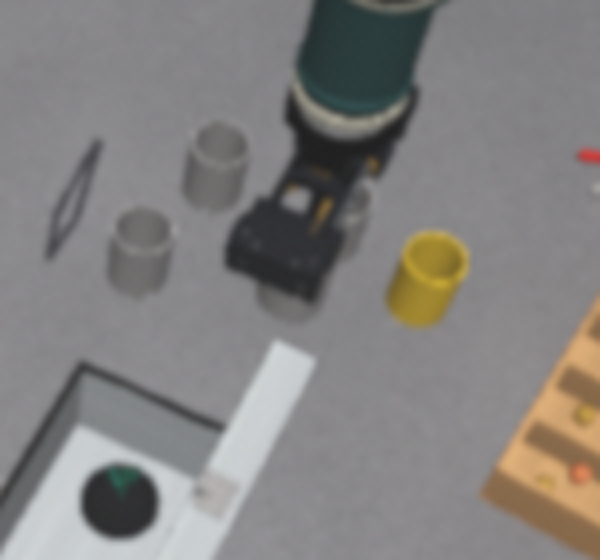

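>>> {"method": "apply_moves", "body": {"steps": [[[0,0,-0.05],[-0.003,-0.006,0],0.8],[[-0.045,0.193,-0.05],[-0.003,-0.006,0],0.8],[[-0.045,0.193,-0.05],[-0.003,-0.006,0],0.8],[[-0.045,0.193,-0.05],[-0.003,-0.006,0],0.8],[[-0.045,0.193,-0.05],[-0.003,-0.006,0],0.8]]}}

```text
time_s: 6.65
position: [0.5522, 0.0301, 0.2227]
ee_rot: [3.137, 0.155, -0.016]
contact_force: [1.1, -0.3, -3.4]
opening: 0.0536
```

>>> {"method": "apply_moves", "body": {"steps": [[[0,0,0],[0,0,0],0.8],[[0,0,0],[0,0,0],0.8]]}}

```text
time_s: 6.85
position: [0.5503, 0.029, 0.22]
ee_rot: [3.137, 0.15, -0.023]
contact_force: [0.0, 1.2, -3.2]
opening: 0.0536
```

```bash
python3 - <<'E'
from h import *
rel([.557,.031,.145],np.pi/2+.098)
E
```

```text
t 6.85 at [0.5503 0.029  0.22  ] F [ 0.   1.2 -3.2] open 0.0536 rel [[0.008, -0.0013, 0.0749], [-0.0001, 0.0074, -0.0011]]
```

>>> {"method": "apply_moves", "body": {"steps": [[[0.008,-0.001,0.02],[0,0.007,-0.001],0.8],[[0.008,-0.001,0.04],[0,0.007,-0.001],0.8],[[0.008,-0.001,0.04],[0,0.007,-0.001],0.8],[[0.008,-0.001,0.04],[0,0.007,-0.001],0.8],[[0.008,-0.001,0.04],[0,0.007,-0.001],0.8]]}}

```text
time_s: 7.35
position: [0.5582, 0.0317, 0.1806]
ee_rot: [-3.137, -0.155, -0.0]
contact_force: [0.8, 0.3, -2.3]
opening: 0.0536
```

```bash
python3 - <<'E'
from h import *
rel([.557,.031,.145],np.pi/2+.098)
p=read_state()["position"]-[0,0,.072]
print(cv2.imwrite)
crop("scene","s4",230,110,360,250,4.2,[p])
print(proj("scene",p))
E
```

```text
t 7.35 at [0.5582 0.0317 0.1806] F [ 0.8  0.3 -2.3] open 0.0536 rel [[-0.0013, 0.0006, 0.0356], [-0.0002, -0.0001, 0.0005]]
<built-in function imwrite>
[291.88212058 174.31308042]
```

View pics/s4.png

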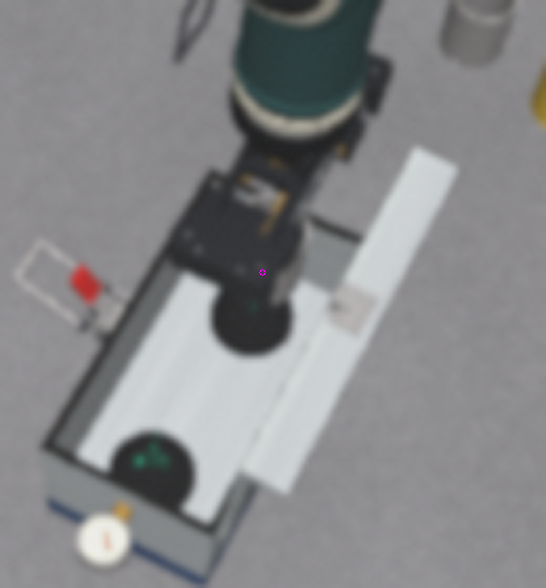

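>>> {"method": "apply_moves", "body": {"steps": [[[-0.001,0,0.015],[0,0,0],0.8],[[-0.001,0,0.03],[0,0,0],0.8],[[-0.001,0,0.039],[0,0,0],0.8],[[-0.001,0,0.039],[0,0,0],0.8],[[-0.001,0,0.039],[0,0,0],0.8]]}}

```text
time_s: 7.9
position: [0.557, 0.0313, 0.1412]
ee_rot: [-3.137, -0.155, 0.001]
contact_force: [-0.4, 0.4, -2.1]
opening: 0.0536
```

>>> {"method": "apply_moves", "body": {"steps": [[[0,0,0.001],[0,0,0],0.8],[[0,0,0.002],[0,0,0],0.8],[[0,0,0.003],[0,0,0],0.8],[[0,0,0.004],[0,0,0],0.8],[[0,0,0.004],[0,0,0],0.8]]}}

```text
time_s: 8.4
position: [0.5569, 0.0313, 0.1372]
ee_rot: [-3.137, -0.155, 0.001]
contact_force: [-0.3, 0.1, -2.2]
opening: 0.0532
```

```bash
python3 - <<'E'
from h import *
rel([.557,.031,.135],np.pi/2+.098)
print(read_state()["ft_torque"])
E
```

```text
t 8.4 at [0.5569 0.0313 0.1372] F [-0.3  0.1 -2.2] open 0.0532 rel [[0.0, 0.0003, 0.0022], [-0.0002, 0.0003, 0.0003]]
[0.02109677 0.00589198 0.00021775]
```

>>> {"method": "apply_moves", "body": {"steps": [[[0,0,0.002],[0,0,0],0.8],[[0,0,0.003],[0,0,0],0.8],[[0,0,0.005],[0,0,0],0.8],[[0,0,0.007],[0,0,0],0.8],[[0,0,0.008],[0,0,0],0.8]]}}

```text
time_s: 8.9
position: [0.5567, 0.0313, 0.1288]
ee_rot: [-3.137, -0.155, 0.002]
contact_force: [-0.5, 0.3, -2.9]
opening: 0.0534
```

>>> {"method": "apply_moves", "body": {"steps": [[[0,0,0.001],[0,0,0],0.8],[[0,0,0.002],[0,0,0],0.8],[[0,0,0.003],[0,0,0],0.8],[[0,0,0.004],[0,0,0],0.8],[[0,0,0.004],[0,0,0],0.8]]}}

```text
time_s: 9.4
position: [0.5566, 0.0313, 0.1246]
ee_rot: [-3.137, -0.155, 0.002]
contact_force: [-1.8, 0.0, -2.7]
opening: 0.0535
```

>>> {"method": "apply_moves", "body": {"steps": [[[0,0,0.001],[0,0,0],0.8],[[0,0,0.002],[0,0,0],0.8],[[0,0,0.003],[0,0,0],0.8],[[0,0,0.004],[0,0,0],0.8],[[0,0,0.005],[0,0,0],0.8]]}}

```text
time_s: 9.9
position: [0.5566, 0.0313, 0.1195]
ee_rot: [-3.137, -0.155, 0.002]
contact_force: [0.3, -0.7, -1.9]
opening: 0.0534
```

>>> {"method": "apply_moves", "body": {"steps": [[[0,0,0.001],[0,0,0],0.8],[[0,0,0.002],[0,0,0],0.8],[[0,0,0.002],[0,0,0],0.8]]}}

```text
time_s: 10.2
position: [0.5571, 0.0313, 0.1191]
ee_rot: [-3.137, -0.155, 0.001]
contact_force: [-2.9, -0.4, 6.8]
opening: 0.0536
```

>>> {"method": "apply_moves", "body": {"steps": [[[0,0,0],[0,0,0],0.33],[[0,0,0],[0,0,0],0.33],[[0,0,-0.01],[0,0,0],0.33],[[0,0,-0.05],[0,0,0],0.33],[[0,0,-0.1],[0,0,0],0.33]]}}

```text
time_s: 10.7
position: [0.5551, 0.0312, 0.2179]
ee_rot: [-3.137, -0.155, 0.01]
contact_force: [1.4, 0.2, -0.4]
opening: 0.059
```

```bash
python3 - <<'E'
from h import *
rel([.4395,.249,.26],np.pi/2+.098)
print(read_state()["qpos"].round(2))
E
```

```text
t 10.7 at [0.5551 0.0312 0.2179] F [ 1.4  0.2 -0.4] open 0.059 rel [[-0.0939, -0.2281, -0.0413], [-0.0004, 0.0032, 0.0003]]
[0.01 0.07 1.9  0.   1.17 1.48]
```

>>> {"method": "apply_moves", "body": {"steps": [[[0,0,-0.02],[0,0.003,0],0],[[-0.094,-0.228,-0.02],[0,0.003,0],0],[[-0.094,-0.228,-0.02],[0,0.003,0],0],[[-0.094,-0.228,-0.02],[0,0.003,0],0],[[-0.094,-0.228,-0.02],[0,0.003,0],0]]}}

```text
time_s: 11.2
position: [0.4605, 0.2091, 0.2396]
ee_rot: [-3.136, -0.153, -0.002]
contact_force: [0.7, 1.1, -0.9]
opening: 0.0877
```

>>> {"method": "apply_moves", "body": {"steps": [[[-0.02,-0.05,0.06],[0,0,0],0],[[-0.02,-0.05,0.06],[0,0,0],0],[[-0.02,-0.05,0.06],[0,0,0],0]]}}

```text
time_s: 11.5
position: [0.4322, 0.2578, 0.1766]
ee_rot: [3.137, 0.159, -0.008]
contact_force: [-1.1, -0.3, -0.9]
opening: 0.0881
```

```bash
python3 - <<'E'
from h import *
rel([.440,.248,.072],np.pi/2+.098)
crop("scene","s5",230,70,380,250,3.3)
E
```

```text
t 11.5 at [0.4322 0.2578 0.1766] F [-1.1 -0.3 -0.9] open 0.0881 rel [[0.0073, 0.0105, 0.1046], [0.0002, 0.0024, 0.0016]]
```

View pics/s5.png

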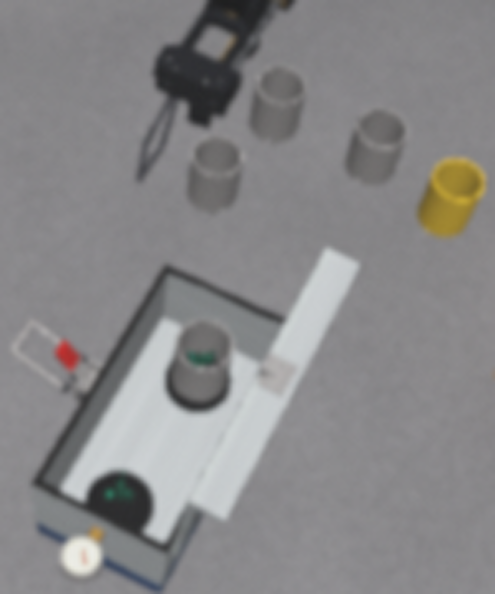

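>>> {"method": "apply_moves", "body": {"steps": [[[0.007,0.01,0.03],[0,0.002,0.001],0],[[0.007,0.01,0.06],[0,0.002,0.001],0],[[0.007,0.01,0.08],[0,0.002,0.001],0],[[0.007,0.01,0.08],[0,0.002,0.001],0],[[0.007,0.01,0.08],[0,0.002,0.001],0]]}}

```text
time_s: 12.05
position: [0.4435, 0.2477, 0.0999]
ee_rot: [-3.137, -0.153, -0.006]
contact_force: [0.6, 1.0, 0.4]
opening: 0.0881
```

```bash
python3 - <<'E'
from h import *
rel([.440,.248,.072],np.pi/2+.098)
E
```

```text
t 12.05 at [0.4435 0.2477 0.0999] F [0.6 1.  0.4] open 0.0881 rel [[-0.0036, -0.0007, 0.0279], [-0.0002, -0.002, -0.0004]]
```

>>> {"method": "apply_moves", "body": {"steps": [[[-0.003,0,0.015],[0,-0.001,0],0],[[-0.003,0,0.026],[0,-0.001,0],0],[[-0.003,0,0.028],[0,-0.001,0],0],[[-0.003,0,0.028],[0,-0.001,0],0],[[-0.003,0,0.028],[0,-0.001,0],0]]}}

```text
time_s: 12.55
position: [0.4407, 0.2475, 0.072]
ee_rot: [-3.137, -0.153, -0.003]
contact_force: [0.2, 0.0, 0.4]
opening: 0.088
```

>>> {"method": "apply_moves", "body": {"steps": [[[0,0,0],[0,0,0],0.8],[[0,0,0],[0,0,0],0.8],[[0,0,0],[0,0,0],0.8],[[0,0,0],[0,0,0],0.8],[[0,0,0],[0,0,0],0.8]]}}

```text
time_s: 13.05
position: [0.4409, 0.2478, 0.0722]
ee_rot: [-3.137, -0.153, -0.004]
contact_force: [-1.1, 2.1, 1.3]
opening: 0.053
```

```bash
python3 - <<'E'
from h import *
rel([.440,.248,.23],np.pi/2+.098)
E
```

```text
t 13.05 at [0.4409 0.2478 0.0722] F [-1.1  2.1  1.3] open 0.053 rel [[-0.0004, -0.0004, -0.1578], [-0.0005, -0.0012, -0.0004]]
```

>>> {"method": "apply_moves", "body": {"steps": [[[0,0,-0.05],[0,0,0],0.8],[[0,0,-0.1],[0,0,0],0.8],[[0,0,-0.158],[0,0,0],0.8],[[0,0,-0.158],[0,0,0],0.8],[[0,0,-0.158],[0,0,0],0.8]]}}

```text
time_s: 13.55
position: [0.4415, 0.248, 0.2321]
ee_rot: [-3.135, -0.153, -0.01]
contact_force: [-0.4, -0.3, -2.9]
opening: 0.0534
```

```bash
python3 - <<'E'
from h import *
rel([.565,-.116,.23],np.pi/2+.098)
E
```

```text
t 13.55 at [0.4415 0.248  0.2321] F [-0.4 -0.3 -2.9] open 0.0534 rel [[0.0876, 0.3743, 0.0018], [-0.0011, -0.0032, -0.0003]]
```

>>> {"method": "apply_moves", "body": {"steps": [[[0.088,0.374,0.002],[0,-0.003,0],0.8],[[0.088,0.374,0.002],[0,-0.003,0],0.8],[[0.088,0.374,0.002],[0,-0.003,0],0.8],[[0.088,0.374,0.002],[0,-0.003,0],0.8],[[0.088,0.374,0.002],[0,-0.003,0],0.8]]}}

```text
time_s: 14.05
position: [0.5196, 0.0094, 0.2257]
ee_rot: [-3.135, -0.153, 0.01]
contact_force: [0.8, 0.4, -3.0]
opening: 0.0532
```

```bash
python3 - <<'E'
from h import *
rel([.565,-.116,.23],np.pi/2+.098)
E
```

```text
t 14.05 at [0.5196 0.0094 0.2257] F [ 0.8  0.4 -3. ] open 0.0532 rel [[0.0329, 0.1292, -0.0049], [-0.0016, 0.0031, -0.0002]]
```

>>> {"method": "apply_moves", "body": {"steps": [[[0.033,0.129,-0.005],[-0.001,0.003,0],0.8],[[0.033,0.129,-0.005],[-0.001,0.003,0],0.8],[[0.033,0.129,-0.005],[-0.001,0.003,0],0.8],[[0.033,0.129,-0.005],[-0.001,0.003,0],0.8],[[0.033,0.129,-0.005],[-0.001,0.003,0],0.8]]}}

```text
time_s: 14.55
position: [0.563, -0.116, 0.2261]
ee_rot: [-3.134, -0.15, 0.011]
contact_force: [-0.3, 1.5, -2.9]
opening: 0.0529
```

```bash
python3 - <<'E'
from h import *
rel([.565,-.116,.18],np.pi/2+.098)
E
```

```text
t 14.55 at [ 0.563  -0.116   0.2261] F [-0.3  1.5 -2.9] open 0.0529 rel [[0.0023, 0.0004, 0.0461], [-0.002, 0.0034, -0.0013]]
```

>>> {"method": "apply_moves", "body": {"steps": [[[0.002,0,0.02],[-0.002,0.003,-0.001],0.8],[[0.002,0,0.04],[-0.002,0.003,-0.001],0.8],[[0.002,0,0.046],[-0.002,0.003,-0.001],0.8],[[0.002,0,0.046],[-0.002,0.003,-0.001],0.8],[[0.002,0,0.046],[-0.002,0.003,-0.001],0.8]]}}

```text
time_s: 15.05
position: [0.5646, -0.1148, 0.1803]
ee_rot: [-3.138, -0.155, 0.001]
contact_force: [-0.2, -0.7, -1.8]
opening: 0.0532
```

```bash
python3 - <<'E'
from h import *
rel([.565,-.116,.143],np.pi/2+.098)
crop("scene","s6",230,150,340,270,5)
crop("top","t6",190,140,310,230,6)
E
```

```text
t 15.05 at [ 0.5646 -0.1148  0.1803] F [-0.2 -0.7 -1.8] open 0.0532 rel [[0.0003, 0.0012, 0.0373], [-0.0001, 0.0004, 0.0003]]
```

View pics/s6.png

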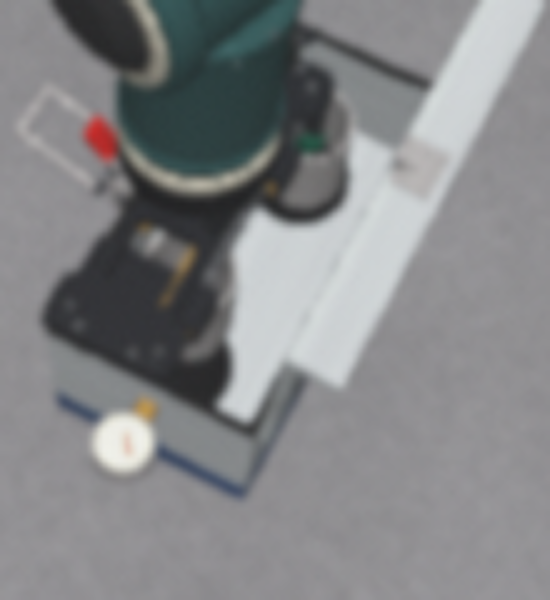

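The held flask is over base 3, and flask 1 is seated and undisturbed. Lowering.

>>> {"method": "apply_moves", "body": {"steps": [[[0,0.001,0.015],[0,0,0],0.8],[[0,0.001,0.03],[0,0,0],0.8],[[0,0.001,0.039],[0,0,0],0.8],[[0,0.001,0.039],[0,0,0],0.8],[[0,0.001,0.039],[0,0,0],0.8]]}}

```text
time_s: 15.65
position: [0.5651, -0.1164, 0.1415]
ee_rot: [3.138, 0.154, -0.0]
contact_force: [-0.3, -1.0, -3.1]
opening: 0.0533
```

>>> {"method": "apply_moves", "body": {"steps": [[[0,0,0.001],[0,0,0],0.8],[[0,0,0.002],[0,0,0],0.8],[[0,0,0.003],[0,0,0],0.8],[[0,0,0.004],[0,0,0],0.8],[[0,0,0.004],[0,0,0],0.8]]}}

```text
time_s: 16.15
position: [0.565, -0.1163, 0.1375]
ee_rot: [3.138, 0.154, -0.001]
contact_force: [0.9, -0.5, -3.4]
opening: 0.0533
```

>>> {"method": "apply_moves", "body": {"steps": [[[0,0,0.002],[0,0,0],0.8],[[0,0,0.004],[0,0,0],0.8],[[0,0,0.005],[0,0,0],0.8],[[0,0,0.006],[0,0,0],0.8],[[0,0,0.007],[0,0,0],0.8]]}}

```text
time_s: 16.65
position: [0.565, -0.1163, 0.1304]
ee_rot: [3.138, 0.154, -0.001]
contact_force: [-0.3, 0.6, -3.1]
opening: 0.0526
```

>>> {"method": "apply_moves", "body": {"steps": [[[0,0,0.001],[0,0,0],0.8],[[0,0,0.002],[0,0,0],0.8],[[0,0,0.003],[0,0,0],0.8],[[0,0,0.004],[0,0,0],0.8],[[0,0,0.005],[0,0,0],0.8]]}}

```text
time_s: 17.15
position: [0.5651, -0.1164, 0.1253]
ee_rot: [3.138, 0.154, -0.0]
contact_force: [-1.4, 0.4, -2.8]
opening: 0.0532
```

>>> {"method": "apply_moves", "body": {"steps": [[[0,0,0.001],[0,0,0],0.8],[[0,0,0.002],[0,0,0],0.8],[[0,0,0.004],[0,0,0],0.8],[[0,0,0.005],[0,0,0],0.8],[[0,0,0.006],[0,0,0],0.8]]}}

```text
time_s: 17.65
position: [0.565, -0.1164, 0.1192]
ee_rot: [3.138, 0.154, -0.001]
contact_force: [-2.6, -0.4, 3.5]
opening: 0.0526
```

>>> {"method": "apply_moves", "body": {"steps": [[[0,0,0.001],[0,0,0],0.8],[[0,0,0.002],[0,0,0],0.8],[[0,0,0.002],[0,0,0],0.8]]}}

```text
time_s: 17.95
position: [0.5654, -0.1165, 0.1193]
ee_rot: [3.138, 0.154, 0.0]
contact_force: [-3.7, 0.6, 8.6]
opening: 0.0534
```

>>> {"method": "apply_moves", "body": {"steps": [[[0,0,0],[0,0,0],0.33],[[0,0,0],[0,0,0],0.33],[[0,0,-0.01],[0,0,0],0.33],[[0,0,-0.05],[0,0,0],0.33],[[0,0,-0.1],[0,0,0],0.33]]}}

```text
time_s: 18.45
position: [0.5639, -0.1162, 0.2184]
ee_rot: [-3.137, -0.154, 0.007]
contact_force: [0.7, 0.3, -0.9]
opening: 0.0591
```

>>> {"method": "apply_moves", "body": {"steps": [[[0,0,-0.05],[0,0,0],1],[[0,0,-0.11],[0,0,0],1],[[0,0,-0.11],[0,0,0],1],[[0,0,-0.11],[0,0,0],1],[[0,0,-0.11],[0,0,0],1]]}}

```text
time_s: 18.95
position: [0.5639, -0.1163, 0.3274]
ee_rot: [-3.137, -0.154, 0.008]
contact_force: [-0.5, 0.2, -0.8]
opening: 0.021
```

```bash
cat >> h.py <<'E'
O=np.array([.562,-.0405,0]); YAW=np.pi/2+.098
def ch(x,y,z): return O+np.array([np.cos(.098)*x-np.sin(.098)*y,np.sin(.098)*x+np.cos(.098)*y,z])
E
python3 - <<'E'
from h import *
rel(ch(.150,0,.33),YAW)
im=cv2.imread("pics/raw_t1.png") 
crop("scene","s7",230,100,360,260,4,[ch(.112,y,.247) for y in(-.12,0,.12)])
T=lambda x,y:(90+(x+.5)/3.6-.5,115+(y+.5)/3.6-.5); S=lambda x,y:(230+(x+.5)/4-.5,80+(y+.5)/4-.5)
for a,b in(((365,45),(399,260)),((712,22),(237,573)),((712,55),(274,590)),((370,82),(436,280))):
    P,e=tri(T(*a),S(*b)); d=P-O; print(P.round(3),e.round(4),"x'",(d[0]*.995+d[1]*.098).round(3),"y'",(-d[0]*.098+d[1]*.995).round(3))
E
```

```text
t 18.95 at [ 0.5639 -0.1163  0.3274] F [-0.5  0.2 -0.8] open 0.021 rel [[0.1555, -0.0756, -0.0033], [-0.0005, 0.0026, -0.0]]
[0.633 0.084 0.275] 0.0186 x' 0.083 y' 0.117
[ 0.661 -0.159  0.27 ] 0.0161 x' 0.087 y' -0.127
[ 0.668 -0.15   0.217] 0.0181 x' 0.095 y' -0.119
[0.641 0.103 0.221] 0.0215 x' 0.093 y' 0.135
```

View pics/s7.png

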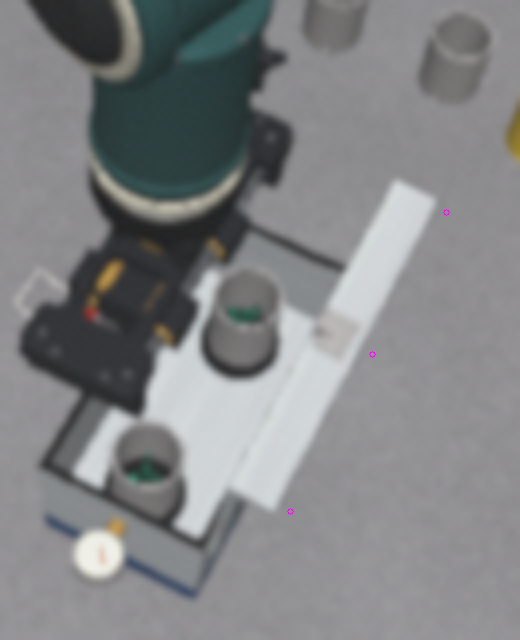

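Both flasks are seated (crop (247,320) and (147,470)) and the lid is still open. Moving behind the lid.

>>> {"method": "apply_moves", "body": {"steps": [[[0.155,-0.076,-0.003],[0,0.003,0],1],[[0.155,-0.076,-0.003],[0,0.003,0],1],[[0.155,-0.076,-0.003],[0,0.003,0],1],[[0.155,-0.076,-0.003],[0,0.003,0],1],[[0.155,-0.076,-0.003],[0,0.003,0],1]]}}

```text
time_s: 19.5
position: [0.711, -0.0232, 0.323]
ee_rot: [-3.135, -0.158, 0.012]
contact_force: [-0.5, -0.3, -0.2]
opening: 0.0006
```

```bash
python3 - <<'E'
from h import *
rel(ch(.150,0,.252),YAW)
E
```

```text
t 19.5 at [ 0.711  -0.0232  0.323 ] F [-0.5 -0.3 -0.2] open 0.0006 rel [[0.0006, 0.0029, 0.071], [-0.0017, 0.0037, 0.0013]]
```

>>> {"method": "apply_moves", "body": {"steps": [[[0,0.003,0.035],[0,0.003,0.001],1],[[0,0.003,0.071],[0,0.003,0.001],1],[[0,0.003,0.071],[0,0.003,0.001],1],[[0,0.003,0.071],[0,0.003,0.001],1],[[0,0.003,0.071],[0,0.003,0.001],1]]}}

```text
time_s: 20.0
position: [0.7112, -0.0265, 0.2541]
ee_rot: [-3.135, -0.154, -0.001]
contact_force: [-0.1, -0.4, -0.2]
opening: 0.0007
```

>>> {"method": "apply_moves", "body": {"steps": [[[-0.015,0,0],[0,0,0],1],[[-0.03,0,0],[0,0,0],1],[[-0.04,0,0],[0,0,0],1],[[-0.05,0,0],[0,0,0],1],[[-0.06,0,0],[0,0,0],1]]}}

```text
time_s: 20.5
position: [0.6528, -0.0326, 0.2568]
ee_rot: [-3.136, -0.154, -0.011]
contact_force: [3.1, 0.0, 2.4]
opening: 0.0006
```

```bash
python3 - <<'E'
from h import *
rel(ch(.036,0,.252),YAW)
E
```

```text
t 20.5 at [ 0.6528 -0.0326  0.2568] F [3.1 0.  2.4] open 0.0006 rel [[-0.0552, -0.001, 0.0045], [-0.0009, -0.0034, 0.0001]]
```

>>> {"method": "apply_moves", "body": {"steps": [[[-0.012,-0.001,0.004],[0,-0.003,0],1],[[-0.024,-0.001,0.004],[0,-0.003,0],1],[[-0.036,-0.001,0.004],[0,-0.003,0],1],[[-0.046,-0.001,0.004],[0,-0.003,0],1],[[-0.055,-0.001,0.004],[0,-0.003,0],1]]}}

```text
time_s: 21.0
position: [0.5963, -0.0369, 0.2513]
ee_rot: [-3.135, -0.154, 0.002]
contact_force: [3.2, -0.8, -1.7]
opening: 0.0002
```

```bash
python3 - <<'E'
from h import *
rel(ch(.010,0,.252),YAW)
crop("scene","s8",230,100,360,260,4)
E
```

```text
t 21.0 at [ 0.5963 -0.0369  0.2513] F [ 3.2 -0.8 -1.7] open 0.0002 rel [[-0.0245, 0.0002, -0.0007], [-0.0012, 0.0007, 0.0]]
```

View pics/s8.png

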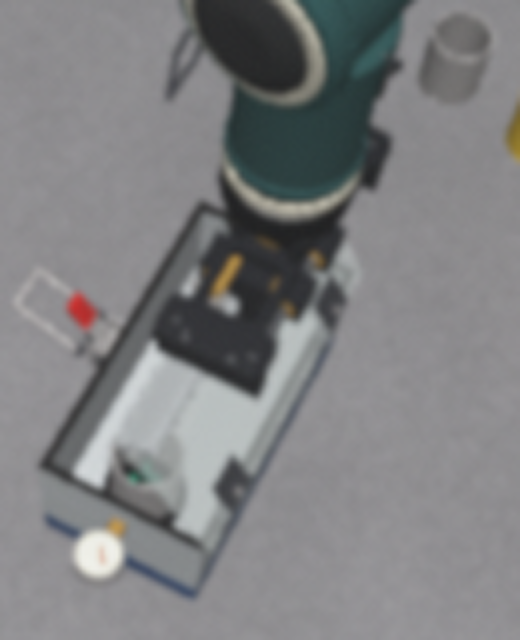

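>>> {"method": "apply_moves", "body": {"steps": [[[0.01,0,0],[0,0,0],1],[[0.01,0,-0.03],[0,0,0],1],[[-0.02,0,-0.03],[0,0,0],1],[[-0.024,0,-0.03],[0,0,0],1],[[-0.024,0,-0.03],[0,0,0],1]]}}

```text
time_s: 21.55
position: [0.5713, -0.0394, 0.2814]
ee_rot: [-3.135, -0.153, 0.005]
contact_force: [0.0, -0.3, -0.3]
opening: 0.0003
```

```bash
python3 - <<'E'
from h import *
for a in((0,.251),(-.021,.236),(-.038,.217),(-.051,.195),(-.06,.171)): rel(ch(a[0],0,a[1]),YAW)
E
```

```text
t 21.55 at [ 0.5713 -0.0394  0.2814] F [ 0.  -0.3 -0.3] open 0.0003 rel [[-0.0092, 0.0003, 0.0304], [-0.0013, 0.0016, -0.0001]]
t 21.55 at [ 0.5713 -0.0394  0.2814] F [ 0.  -0.3 -0.3] open 0.0003 rel [[-0.0302, 0.0003, 0.0454], [-0.0013, 0.0016, -0.0001]]
t 21.55 at [ 0.5713 -0.0394  0.2814] F [ 0.  -0.3 -0.3] open 0.0003 rel [[-0.0471, 0.0004, 0.0645], [-0.0013, 0.0016, -0.0001]]
t 21.55 at [ 0.5713 -0.0394  0.2814] F [ 0.  -0.3 -0.3] open 0.0003 rel [[-0.0601, 0.0004, 0.0865], [-0.0013, 0.0016, -0.0001]]
t 21.55 at [ 0.5713 -0.0394  0.2814] F [ 0.  -0.3 -0.3] open 0.0003 rel [[-0.069, 0.0005, 0.1106], [-0.0013, 0.0016, -0.0001]]
```

>>> {"method": "apply_moves", "body": {"steps": [[[-0.003,0,0.015],[0,0,0],1],[[-0.009,0,0.03],[0,0.001,0],1],[[-0.018,0,0.037],[0,0.001,0],1],[[-0.026,0,0.044],[0,0.001,0],1],[[-0.034,0,0.052],[0,0.001,0],1]]}}

```text
time_s: 22.05
position: [0.5313, -0.0436, 0.2391]
ee_rot: [-3.137, -0.155, 0.022]
contact_force: [-50.4, -2.6, 59.4]
opening: 0.0007
```

```bash
python3 - <<'E'
from h import *
for a in((-.021,.236),(-.038,.217),(-.051,.195),(-.06,.171)): rel(ch(a[0],0,a[1]),YAW)
E
```

```text
t 22.05 at [ 0.5313 -0.0436  0.2391] F [-50.4  -2.6  59.4] open 0.0007 rel [[0.0099, -0.0001, 0.0029], [-0.0006, 0.007, 0.0004]]
t 22.05 at [ 0.5313 -0.0436  0.2391] F [-50.4  -2.6  59.4] open 0.0007 rel [[-0.0069, -0.0001, 0.0222], [-0.0006, 0.007, 0.0004]]
t 22.05 at [ 0.5313 -0.0436  0.2391] F [-50.4  -2.6  59.4] open 0.0007 rel [[-0.0195, -0.0, 0.0443], [-0.0006, 0.007, 0.0004]]
t 22.05 at [ 0.5313 -0.0436  0.2391] F [-50.4  -2.6  59.4] open 0.0007 rel [[-0.0282, -0.0, 0.0685], [-0.0006, 0.007, 0.0004]]
```

>>> {"method": "apply_moves", "body": {"steps": [[[-0.01,0,-0.012],[0,0.004,0],1],[[-0.01,0,-0.045],[0,0.006,0],1],[[0.02,-0.035,-0.05],[0,0.006,0],1],[[0.044,-0.035,-0.05],[0,0.006,0],1],[[0.044,-0.035,-0.05],[0,0.006,0],1]]}}

```text
time_s: 22.55
position: [0.5744, -0.0035, 0.287]
ee_rot: [-3.136, -0.158, 0.004]
contact_force: [-0.1, -0.9, 0.5]
opening: 0.0006
```

```bash
python3 - <<'E'
from h import *
rel(ch(.010,.035,.265),YAW)
crop("scene","s9",230,100,360,260,4)
crop("top","t9",180,120,320,230,5)
E
```

```text
t 22.55 at [ 0.5744 -0.0035  0.287 ] F [-0.1 -0.9  0.5] open 0.0006 rel [[-0.0059, 0.0006, 0.022], [-0.0007, 0.0011, 0.0012]]
```

View pics/s9.png

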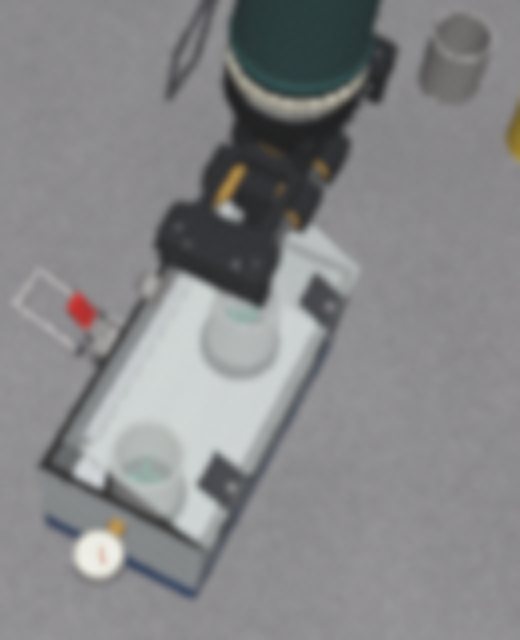

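```bash
python3 - <<'E'
from h import *
def lidpt(x,z,y,t): return ch(.065+x*np.cos(t)+z*np.sin(t),y,.121-x*np.sin(t)+z*np.cos(t))
for t in np.arange(0,1.1,.1): 
    q=(proj("scene",lidpt(-.135,.0085,0,t))-[230,100])*4; r=(proj("scene",lidpt(-.130,.031,-.125,t))-[230,100])*4
    P=lidpt(-.125,.031,0,t)-O; print(round(t,1),q.round(0),r.round(0),"rail x'",round(P[0]*.995+P[1]*.098,3),"z",P[2].round(3))
E
```

```text
0.0 [116. 317.] [ 35. 447.] rail x' -0.06 z 0.152
0.1 [118. 309.] [ 39. 442.] rail x' -0.056 z 0.164
0.2 [122. 302.] [ 45. 438.] rail x' -0.051 z 0.176
0.3 [127. 296.] [ 52. 435.] rail x' -0.045 z 0.188
0.4 [134. 291.] [ 62. 434.] rail x' -0.038 z 0.198
0.5 [143. 287.] [ 73. 433.] rail x' -0.03 z 0.208
0.6 [153. 284.] [ 86. 434.] rail x' -0.021 z 0.217
0.7 [166. 282.] [100. 436.] rail x' -0.011 z 0.225
0.8 [179. 281.] [115. 439.] rail x' 0.0 z 0.232
0.9 [194. 282.] [132. 443.] rail x' 0.012 z 0.238
1.0 [210. 284.] [150. 449.] rail x' 0.024 z 0.243
```

>>> {"method": "apply_moves", "body": {"steps": [[[-0.034,0,0.01],[0,0,0],1],[[-0.036,0,0.03],[0,0.001,0],1],[[-0.04,0,0.052],[0,0.001,0],1],[[-0.047,0,0.062],[0,0.001,0],1],[[-0.052,0,0.07],[0,0.001,0],1]]}}

```text
time_s: 23.15
position: [0.518, -0.0098, 0.2151]
ee_rot: [-3.136, -0.155, 0.01]
contact_force: [-1.8, 0.3, 2.2]
opening: 0.0007
```

```bash
python3 - <<'E'
from h import *
for a in((-.045,.207),(-.051,.195),(-.056,.183),(-.06,.171)): rel(ch(a[0],.035,a[1]),YAW)
E
```

```text
t 23.15 at [ 0.518  -0.0098  0.2151] F [-1.8  0.3  2.2] open 0.0007 rel [[-0.0042, -0.0001, 0.0081], [-0.0009, 0.0031, 0.0003]]
t 23.15 at [ 0.518  -0.0098  0.2151] F [-1.8  0.3  2.2] open 0.0007 rel [[-0.0101, -0.0001, 0.0202], [-0.0009, 0.0031, 0.0003]]
t 23.15 at [ 0.518  -0.0098  0.2151] F [-1.8  0.3  2.2] open 0.0007 rel [[-0.015, -0.0001, 0.0322], [-0.0009, 0.0031, 0.0003]]
t 23.15 at [ 0.518  -0.0098  0.2151] F [-1.8  0.3  2.2] open 0.0007 rel [[-0.0189, -0.0, 0.0442], [-0.0009, 0.0031, 0.0003]]
```

Good: pressing with about 3 N. Continue the arc.

>>> {"method": "apply_moves", "body": {"steps": [[[-0.004,0,0.009],[0,0.003,0],1],[[-0.01,0,0.02],[0,0.003,0],1],[[-0.014,0,0.031],[0,0.003,0],1],[[-0.017,0,0.038],[0,0.003,0],1],[[-0.018,0,0.043],[0,0.003,0],1]]}}

```text
time_s: 23.65
position: [0.4992, -0.0114, 0.1713]
ee_rot: [-3.136, -0.155, 0.002]
contact_force: [-0.9, -0.3, 8.7]
opening: 0.0007
```

>>> {"method": "apply_moves", "body": {"steps": [[[0,0,0.001],[0,0,0],1],[[0,0,0.002],[0,0,0],1],[[0,0,0.003],[0,0,0],1]]}}

```text
time_s: 23.95
position: [0.4994, -0.0114, 0.1712]
ee_rot: [-3.136, -0.155, 0.002]
contact_force: [-11.2, 0.2, 22.1]
opening: 0.0001
```

>>> {"method": "apply_moves", "body": {"steps": [[[0,0,-0.03],[0,0,0],1],[[-0.03,0.015,-0.03],[0,0,0],1],[[-0.067,0.033,-0.03],[0,0,0],1],[[-0.067,0.033,-0.03],[0,0,0],1],[[-0.067,0.033,-0.03],[0,0,0],1]]}}

```text
time_s: 24.45
position: [0.4361, -0.0512, 0.2015]
ee_rot: [-3.136, -0.153, 0.0]
contact_force: [-0.7, 0.8, -0.2]
opening: 0.0004
```

```bash
python3 - <<'E'
from h import *
rel(ch(-.127,.002,.134),YAW)
crop("top","t10",215,160,285,220,10,[ch(-.127,.002,.105)])
im=snapshot("scene"); h=cv2.cvtColor(im,cv2.COLOR_RGB2HSV); m=((h[:,:,0]<8)|(h[:,:,0]>172))&(h[:,:,1]>140); m[:,:230]=0;m[:,300:]=0;m[:150]=0;m[220:]=0
ys,xs=np.where(m); print("red",xs.mean(),ys.mean(),len(xs))
crop("scene","s10",225,150,295,210,8,[ch(-.127,.002,.115)])
E
```

```text
t 24.45 at [ 0.4361 -0.0512  0.2015] F [-0.7  0.8 -0.2] open 0.0004 rel [[-0.0007, -0.0002, 0.0675], [-0.0009, -0.0, -0.0002]]
red 249.875 177.25 24
```

View pics/s10.png

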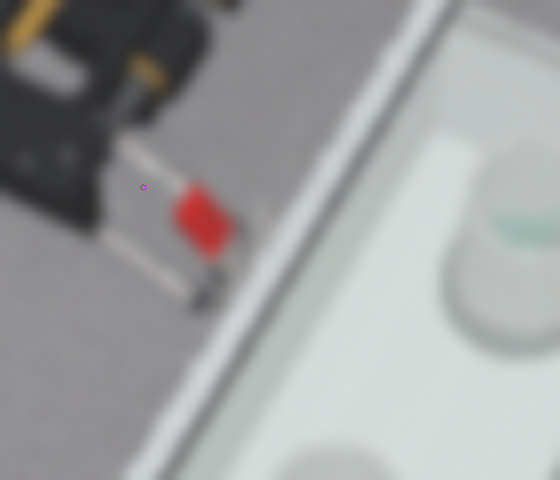

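Lid shut. The target point (143,187) lies between the bar (≈(105,185)) and the red handle (205,220). Descend and push the handle to its stop.

>>> {"method": "apply_moves", "body": {"steps": [[[-0.001,0,0.03],[0,0,0],1],[[-0.001,0,0.055],[0,0,0],1],[[-0.001,0,0.067],[0,0,0],1],[[-0.001,0,0.067],[0,0,0],1],[[-0.001,0,0.067],[0,0,0],1]]}}

```text
time_s: 25.1
position: [0.4368, -0.0505, 0.135]
ee_rot: [-3.136, -0.156, 0.0]
contact_force: [0.0, -0.5, 0.2]
opening: 0.0005
```

>>> {"method": "apply_moves", "body": {"steps": [[[0.004,0,0],[0,0,0],1],[[0.008,0,0],[0,0,0],1],[[0.01,0,0],[0,0,0],1],[[0.012,0,0],[0,0,0],1],[[0.014,0,0],[0,0,0],1]]}}

```text
time_s: 25.6
position: [0.4503, -0.0498, 0.1359]
ee_rot: [-3.137, -0.157, 0.003]
contact_force: [-5.0, -2.5, 5.7]
opening: 0.0002
```

>>> {"method": "apply_moves", "body": {"steps": [[[0.002,0,0],[0,0,0],1],[[0.003,0,0],[0,0,0],1],[[0.004,0,0],[0,0,0],1],[[0.004,0,0],[0,0,0],1]]}}

```text
time_s: 26.0
position: [0.4535, -0.0498, 0.1363]
ee_rot: [3.138, 0.158, -0.007]
contact_force: [-6.8, -2.1, 5.4]
opening: 0.0008
```

```bash
python3 - <<'E'
from h import *
s=read_state(); d=s["position"]-O; print("x'",d[0]*.995+d[1]*.098,"y'",-d[0]*.098+d[1]*.995,s["contact_force"],s["ft_torque"])
crop("top","t11",225,170,275,215,10)
E
```

```text
x' -0.10882642081642399 y' 0.0014059053774639965 [-6.84261988 -2.08291873  5.44742799] [-0.29898526  0.96474921 -0.02731397]
```

>>> {"method": "apply_moves", "body": {"steps": [[[0.001,0,0],[0,0,0],1],[[0.002,0,0],[0,0,0],1],[[0.003,0,0],[0,0,0],1],[[0.004,0,0],[0,0,0],1]]}}

```text
time_s: 26.45
position: [0.454, -0.0497, 0.1361]
ee_rot: [3.137, 0.159, -0.02]
contact_force: [-15.9, -3.6, 13.2]
opening: 0.0005
```

>>> {"method": "apply_moves", "body": {"steps": [[[-0.009,0,0],[0,0.006,0],1],[[-0.009,0,-0.03],[0,0.008,0],1],[[-0.01,0,-0.055],[0,0.009,0],1],[[-0.052,0,-0.055],[0,0.009,0],1],[[-0.052,0,-0.055],[0,0.009,0],1]]}}

```text
time_s: 26.95
position: [0.4004, -0.0547, 0.1919]
ee_rot: [-3.137, -0.158, -0.008]
contact_force: [0.7, 0.1, -0.3]
opening: 0.0004
```

```bash
python3 - <<'E'
from h import *
rel(ch(-.160,.002,.133),YAW)
a=snapshot("top")[170:215,225:275]; b=snapshot("scene")[150:210,225:295]
for n,i in(("top",a),("scene",b)):
    h=cv2.cvtColor(i,cv2.COLOR_RGB2HSV); m=((h[:,:,0]<8)|(h[:,:,0]>172))&(h[:,:,1]>140); ys,xs=np.where(m); print(n,len(xs),xs.mean(),ys.mean())
cv2.imwrite("pics/c11.png",cv2.resize(b[:,:,::-1],None,fx=8,fy=8,interpolation=cv2.INTER_CUBIC))
def pts(lev,y):
    f=lambda fr,z:(proj("scene",ch(-.065-fr,y,z))-[225,150])
    a=.436+lev; return f(.012+.04*np.sin(a),.083-.04*np.cos(a))
for l in(2.08,2.27): print(l,pts(l,.002))
E
```

```text
t 26.95 at [ 0.4004 -0.0547  0.1919] F [ 0.7  0.1 -0.3] open 0.0004 rel [[0.0019, -0.0003, 0.0589], [-0.0002, -0.0027, 0.0014]]
top 0 nan nan
scene 23 26.695652173913043 27.347826086956523
2.08 [25.24271868 26.6511492 ]
2.27 [27.16192944 26.97428803]<stdin>:5: RuntimeWarning: Mean of empty slice.
  ret = ret.dtype.type(ret / rcount)
```

The red handle shifted as expected, so the lever is at its stop. Descend outside the bar.

>>> {"method": "apply_moves", "body": {"steps": [[[0.001,0,0.03],[0,-0.002,0.001],1],[[0.001,0,0.055],[0,-0.002,0.001],1],[[0.001,0,0.059],[0,-0.002,0.001],1],[[0.001,0,0.059],[0,-0.002,0.001],1],[[0.001,0,0.059],[0,-0.002,0.001],1]]}}

```text
time_s: 27.55
position: [0.4058, -0.0548, 0.1339]
ee_rot: [3.138, 0.155, 0.008]
contact_force: [0.9, -0.4, 0.6]
opening: 0.0005
```

```bash
python3 - <<'E'
from h import *
for a in((-.150,.134),(-.142,.143),(-.132,.15),(-.1215,.1545),(-.110,.157),(-.101,.157),(-.094,.157)): rel(ch(a[0],.002,a[1]),YAW)
E
```

```text
t 27.55 at [ 0.4058 -0.0548  0.1339] F [ 0.9 -0.4  0.6] open 0.0005 rel [[0.0069, -0.001, -0.0], [0.0001, -0.0026, 0.0004]]
t 27.55 at [ 0.4058 -0.0548  0.1339] F [ 0.9 -0.4  0.6] open 0.0005 rel [[0.0149, -0.0009, -0.009], [0.0001, -0.0026, 0.0004]]
t 27.55 at [ 0.4058 -0.0548  0.1339] F [ 0.9 -0.4  0.6] open 0.0005 rel [[0.0249, -0.0009, -0.016], [0.0001, -0.0026, 0.0004]]
t 27.55 at [ 0.4058 -0.0548  0.1339] F [ 0.9 -0.4  0.6] open 0.0005 rel [[0.0355, -0.0009, -0.0204], [0.0001, -0.0026, 0.0004]]
t 27.55 at [ 0.4058 -0.0548  0.1339] F [ 0.9 -0.4  0.6] open 0.0005 rel [[0.047, -0.0009, -0.0228], [0.0001, -0.0026, 0.0004]]
t 27.55 at [ 0.4058 -0.0548  0.1339] F [ 0.9 -0.4  0.6] open 0.0005 rel [[0.056, -0.0009, -0.0228], [0.0001, -0.0026, 0.0004]]
t 27.55 at [ 0.4058 -0.0548  0.1339] F [ 0.9 -0.4  0.6] open 0.0005 rel [[0.063, -0.0009, -0.0228], [0.0001, -0.0026, 0.0004]]
```

>>> {"method": "apply_moves", "body": {"steps": [[[0.007,-0.001,0],[0,-0.002,0],1],[[0.015,-0.001,-0.009],[0,-0.002,0],1],[[0.025,-0.001,-0.016],[0,-0.002,0],1],[[0.035,-0.001,-0.02],[0,-0.002,0],1],[[0.042,-0.001,-0.022],[0,-0.002,0],1]]}}

```text
time_s: 28.05
position: [0.4496, -0.0497, 0.1575]
ee_rot: [3.137, 0.155, 0.007]
contact_force: [-0.6, -0.2, 0.1]
opening: 0.0003
```

```bash
python3 - <<'E'
from h import *
for a in((-.110,.157),(-.101,.157),(-.094,.157)): rel(ch(a[0],.002,a[1]),YAW)
E
```

```text
t 28.05 at [ 0.4496 -0.0497  0.1575] F [-0.6 -0.2  0.1] open 0.0003 rel [[0.0027, -0.0002, 0.0006], [0.0005, -0.0021, 0.0004]]
t 28.05 at [ 0.4496 -0.0497  0.1575] F [-0.6 -0.2  0.1] open 0.0003 rel [[0.0117, -0.0002, 0.0006], [0.0005, -0.0021, 0.0004]]
t 28.05 at [ 0.4496 -0.0497  0.1575] F [-0.6 -0.2  0.1] open 0.0003 rel [[0.0187, -0.0002, 0.0006], [0.0005, -0.0021, 0.0004]]
```

>>> {"method": "apply_moves", "body": {"steps": [[[0.005,0,0],[0,-0.002,0],1],[[0.01,0,0],[0,-0.002,0],1],[[0.015,0,0],[0,-0.002,0],1],[[0.02,0,0],[0,-0.002,0],1],[[0.02,0,0],[0,-0.002,0],1]]}}

```text
time_s: 28.55
position: [0.4699, -0.0477, 0.1574]
ee_rot: [3.137, 0.155, 0.0]
contact_force: [-0.6, -0.7, 0.4]
opening: 0.0006
```

>>> {"method": "apply_moves", "body": {"steps": [[[-0.01,0,-0.01],[0,0,0],1],[[-0.01,0,-0.055],[0,0,0],1],[[-0.08,0,-0.055],[0,0,0],1],[[-0.08,0,-0.055],[0,0,0],1],[[-0.08,0,-0.055],[0,0,0],1]]}}

```text
time_s: 29.05
position: [0.388, -0.0556, 0.2122]
ee_rot: [3.137, 0.154, -0.001]
contact_force: [0.9, -0.6, 0.1]
opening: 0.0007
```

```bash
python3 - <<'E'
from h import *
rel(ch(-.110,.002,.157),YAW)
crop("scene","s12",225,150,295,210,8,[ch(-.0675,.002+s,.14) for s in(-.017,.017)])
E
```

```text
t 29.05 at [ 0.388  -0.0556  0.2122] F [ 0.9 -0.6  0.1] open 0.0007 rel [[0.0646, -0.0, 0.0552], [0.0005, 0.0002, 0.0]]
```

View pics/s12.png

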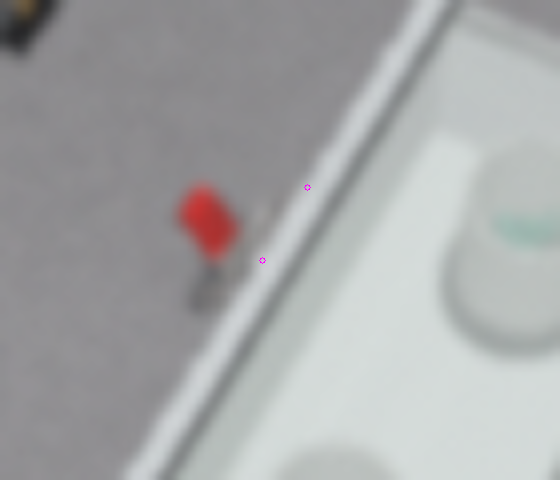

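The loop now leans in over the keeper. Next I'll push the lever down along its arc.

```bash
python3 - <<'E'
from h import *
for a in((-.097,.20),(-.097,.159)): rel(ch(a[0],.002,a[1]),YAW)
E
```

```text
t 29.1 at [ 0.3896 -0.0556  0.2124] F [ 1.2 -0.6  0.3] open 0.0 rel [[0.0761, -0.0002, 0.0125], [0.0006, -0.0005, 0.0001]]
t 29.1 at [ 0.3896 -0.0556  0.2124] F [ 1.2 -0.6  0.3] open 0.0 rel [[0.076, -0.0002, 0.0535], [0.0006, -0.0005, 0.0001]]
```

>>> {"method": "apply_moves", "body": {"steps": [[[0.078,0,0.0],[0,0,0],1],[[0.078,0,0.0],[0,0,0],1],[[0.078,0,0.03],[0,0,0],1],[[0.078,0,0.052],[0,0,0],1],[[0.078,0,0.052],[0,0,0],1]]}}

```text
time_s: 29.6
position: [0.4656, -0.0474, 0.1567]
ee_rot: [-3.137, -0.155, 0.009]
contact_force: [-0.1, 0.6, -0.1]
opening: 0.0005
```

```bash
python3 - <<'E'
from h import *
for a in((32,128),(42,122),(52,112),(59,98),(62,84)): rel(ch(-.065-a[0]/1e3,.002,a[1]/1e3+.019),YAW)
E
```

```text
t 29.6 at [ 0.4656 -0.0474  0.1567] F [-0.1  0.6 -0.1] open 0.0005 rel [[-0.0003, 0.0005, 0.0097], [-0.0004, 0.003, 0.0002]]
t 29.6 at [ 0.4656 -0.0474  0.1567] F [-0.1  0.6 -0.1] open 0.0005 rel [[-0.0103, 0.0005, 0.0158], [-0.0004, 0.003, 0.0002]]
t 29.6 at [ 0.4656 -0.0474  0.1567] F [-0.1  0.6 -0.1] open 0.0005 rel [[-0.0202, 0.0005, 0.0259], [-0.0004, 0.003, 0.0002]]
t 29.6 at [ 0.4656 -0.0474  0.1567] F [-0.1  0.6 -0.1] open 0.0005 rel [[-0.0271, 0.0005, 0.0399], [-0.0004, 0.003, 0.0002]]
t 29.6 at [ 0.4656 -0.0474  0.1567] F [-0.1  0.6 -0.1] open 0.0005 rel [[-0.0301, 0.0006, 0.0539], [-0.0004, 0.003, 0.0002]]
```

>>> {"method": "apply_moves", "body": {"steps": [[[0,0,0.006],[0,0.002,0],1],[[-0.001,0,0.01],[0,0.003,0],1],[[-0.006,0,0.013],[0,0.003,0],1],[[-0.01,0,0.016],[0,0.003,0],1],[[-0.012,0,0.018],[0,0.003,0],1]]}}

```text
time_s: 30.1
position: [0.4536, -0.0488, 0.1395]
ee_rot: [-3.137, -0.154, -0.003]
contact_force: [0.1, -0.5, 1.9]
opening: 0.0003
```

```bash
python3 - <<'E'
from h import *
for a in((42,122),(52,112),(59,98),(62,84)): rel(ch(-.065-a[0]/1e3,.002,a[1]/1e3+.019),YAW)
i=snapshot("scene")[150:210,225:295]; h=cv2.cvtColor(i,cv2.COLOR_RGB2HSV); m=((h[:,:,0]<8)|(h[:,:,0]>172))&(h[:,:,1]>140); print(m.sum(),np.argwhere(m).mean(0)[::-1])
for l in (2.27,2,1.7,1.4,1.1,.6,0):
    a=.436+l; print(l,proj("scene",ch(-.065-.012-.04*np.sin(a),.002,.083-.04*np.cos(a)))-[225,150])
E
```

```text
t 30.1 at [ 0.4536 -0.0488  0.1395] F [ 0.1 -0.5  1.9] open 0.0003 rel [[0.0017, 0.0003, -0.0015], [-0.0001, -0.0008, 0.0001]]
t 30.1 at [ 0.4536 -0.0488  0.1395] F [ 0.1 -0.5  1.9] open 0.0003 rel [[-0.0083, 0.0003, 0.0085], [-0.0001, -0.0008, 0.0001]]
t 30.1 at [ 0.4536 -0.0488  0.1395] F [ 0.1 -0.5  1.9] open 0.0003 rel [[-0.0154, 0.0003, 0.0224], [-0.0001, -0.0008, 0.0001]]
t 30.1 at [ 0.4536 -0.0488  0.1395] F [ 0.1 -0.5  1.9] open 0.0003 rel [[-0.0184, 0.0003, 0.0364], [-0.0001, -0.0008, 0.0001]]
11 [24.81818182 28.54545455]
2.27 [27.16192944 26.97428803]
2 [24.51187963 26.60740273]
1.7 [22.27406725 26.92687264]
1.4 [20.95956043 27.96278813]
1.1 [20.66056293 29.60226425]
0.6 [22.37394768 33.22837319]
0 [27.36104006 37.94795603]
```

>>> {"method": "apply_moves", "body": {"steps": [[[-0.004,0,0.005],[0,0,0],1],[[-0.008,0,0.009],[0,0,0],1],[[-0.012,0,0.016],[0,0,0],1],[[-0.015,0,0.023],[0,0,0],1],[[-0.017,0,0.03],[0,0,0],1]]}}

```text
time_s: 30.65
position: [0.4368, -0.0505, 0.1088]
ee_rot: [-3.138, -0.154, -0.004]
contact_force: [2.5, 0.6, 5.1]
opening: 0.0006
```

```bash
python3 - <<'E'
from h import *
for a in((62,84),(60,72),(60,63),(58,53.6),(58,48)): rel(ch(-.065-a[0]/1e3,.002,a[1]/1e3+.019),YAW)
i=snapshot("scene")[150:210,225:295]; h=cv2.cvtColor(i,cv2.COLOR_RGB2HSV); m=((h[:,:,0]<8)|(h[:,:,0]>172))&(h[:,:,1]>140); print(m.sum(),np.argwhere(m).mean(0)[::-1])
E
```

```text
t 30.65 at [ 0.4368 -0.0505  0.1088] F [2.5 0.6 5.1] open 0.0006 rel [[-0.0014, 0.0003, 0.0058], [-0.0001, -0.0013, 0.0]]
t 30.65 at [ 0.4368 -0.0505  0.1088] F [2.5 0.6 5.1] open 0.0006 rel [[0.0005, 0.0003, 0.0178], [-0.0001, -0.0013, 0.0]]
t 30.65 at [ 0.4368 -0.0505  0.1088] F [2.5 0.6 5.1] open 0.0006 rel [[0.0005, 0.0003, 0.0268], [-0.0001, -0.0013, 0.0]]
t 30.65 at [ 0.4368 -0.0505  0.1088] F [2.5 0.6 5.1] open 0.0006 rel [[0.0025, 0.0003, 0.0363], [-0.0001, -0.0013, 0.0]]
t 30.65 at [ 0.4368 -0.0505  0.1088] F [2.5 0.6 5.1] open 0.0006 rel [[0.0025, 0.0003, 0.0419], [-0.0001, -0.0013, 0.0]]
14 [21.5        30.28571429]
```

Following the handle with 5 N. Continue past dead centre.

>>> {"method": "apply_moves", "body": {"steps": [[[-0.001,0,0.006],[0,-0.001,0],1],[[0,0,0.012],[0,-0.001,0],1],[[0,0,0.018],[0,-0.001,0],1],[[0,0,0.023],[0,-0.001,0],1],[[0,0,0.027],[0,-0.001,0],1]]}}

```text
time_s: 31.2
position: [0.4353, -0.0504, 0.08]
ee_rot: [-3.137, -0.154, 0.004]
contact_force: [-0.1, -0.5, 1.3]
opening: 0.0005
```

>>> {"method": "apply_moves", "body": {"steps": [[[0.001,0,0.004],[0,0,0],1],[[0.001,0,0.008],[0,0,0],1],[[0.002,0,0.012],[0,0,0],1],[[0.002,0,0.014],[0,0,0],1]]}}

```text
time_s: 31.6
position: [0.4367, -0.0501, 0.0652]
ee_rot: [-3.137, -0.154, 0.007]
contact_force: [-0.1, -0.6, 0.2]
opening: 0.0
```

```bash
python3 - <<'E'
from h import *
rel(ch(-.065-.058,.002,.048+.019),YAW)
i=snapshot("scene")[150:210,225:295]; h=cv2.cvtColor(i,cv2.COLOR_RGB2HSV); m=((h[:,:,0]<8)|(h[:,:,0]>172))&(h[:,:,1]>140); print(m.sum(),np.argwhere(m).mean(0)[::-1])
E
```

```text
t 31.6 at [ 0.4367 -0.0501  0.0652] F [-0.1 -0.6  0.2] open 0.0 rel [[0.0026, 0.0008, -0.0018], [-0.0006, 0.0021, 0.0002]]
0 [nan nan]<stdin>:3: RuntimeWarning: Mean of empty slice.
  ret = um.true_divide(
```

>>> {"method": "apply_moves", "body": {"steps": [[[-0.012,0,0],[0,0,0],1],[[-0.012,0,-0.05],[0,0,0],1],[[-0.012,0,-0.1],[0,0,0],1],[[-0.012,0,-0.15],[0,0,0],1],[[-0.012,0.02,-0.19],[0,0,0],1]]}}

```text
time_s: 32.15
position: [0.4268, -0.0703, 0.2582]
ee_rot: [-3.137, -0.158, 0.003]
contact_force: [0.9, -0.1, -0.5]
opening: 0.0004
```

>>> {"method": "apply_moves", "body": {"steps": [[[0,0.25,0],[0,0,0],1],[[0,0.25,0],[0,0,0],1],[[0,0.25,0],[0,0,0],1],[[0,0.25,0],[0,0,0],1],[[0,0.25,0],[0,0,0],1]]}}

```text
time_s: 32.65
position: [0.4508, -0.3208, 0.2581]
ee_rot: [-3.137, -0.157, 0.003]
contact_force: [1.0, -0.0, 0.6]
opening: 0.0006
```

```bash
python3 - <<'E'
from h import *
s=snapshot("scene"); t=snapshot("top")
a=cv2.resize(s[90:255,225:370],None,fx=3.4,fy=3.4,interpolation=cv2.INTER_CUBIC); b=cv2.resize(t[175:215,225:275],None,fx=5.6,fy=5.6,interpolation=cv2.INTER_CUBIC); b2=cv2.resize(s[160:200,230:280],None,fx=5.6,fy=5.6,interpolation=cv2.INTER_CUBIC)
c=np.zeros((max(a.shape[0],b.shape[0]+b2.shape[0]),a.shape[1]+b.shape[1],3),np.uint8); c[:a.shape[0],:a.shape[1]]=a; c[:b.shape[0],a.shape[1]:]=b; c[b.shape[0]:b.shape[0]+b2.shape[0],a.shape[1]:]=b2
print(c.shape); cv2.imwrite("pics/fin.png",c[:,:,::-1])
i=s[150:210,225:295]; h=cv2.cvtColor(i,cv2.COLOR_RGB2HSV); m=((h[:,:,0]<8)|(h[:,:,0]>172))&(h[:,:,1]>110); print("red",m.sum(),np.argwhere(m).mean(0)[::-1] if m.any() else None)
print(read_state()["position"])
o=cv2.imread("pics/top0.png")[:,:,::-1]; d=np.abs(t.astype(int)-o).max(2)>40
for n,(x0,y0,x1,y1) in dict(tin=(340,145,372,176),board=(370,165,420,220),lighter=(352,203,372,235),tweez=(105,238,162,260)).items(): print(n,d[y0:y1,x0:x1].mean().round(3))
E
```

```text
(561, 773, 3)
red 1 [25. 39.]
[ 0.45111844 -0.32398198  0.25779175]
tin 0.291
board 0.796
lighter 0.452
tweez 0.0
```

View pics/fin.png

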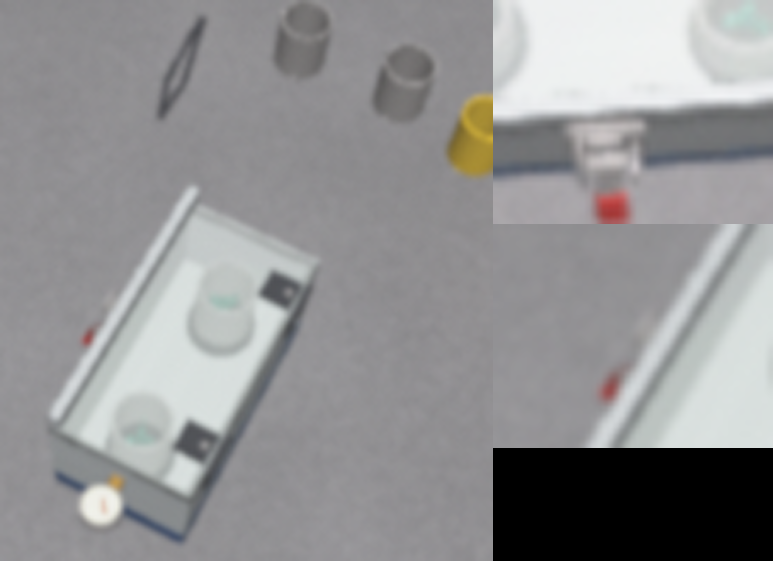

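```bash
python3 - <<'E'
from h import *
for l in (0,.2,.4,.6):
    a=.436+l; print(l,*[proj(n,ch(-.077-.042*np.sin(a),.002,.083-.042*np.cos(a))).round(1) for n in("top","scene")])
for n,x in(("top",snapshot("top")),("scene",snapshot("scene"))):
    h=cv2.cvtColor(x,cv2.COLOR_RGB2HSV); m=((h[:,:,0]<8)|(h[:,:,0]>172))&(h[:,:,1]>110); w=(slice(195,225),slice(230,265)) if n=="top" else (slice(170,200),slice(230,260))
    p=np.argwhere(m[w]); print(n,len(p),(p.mean(0)+[w[0].start,w[1].start])[::-1] if len(p) else 0)
    if n=="scene":
        o=cv2.imread("pics/scene0.png")[:,:,::-1]; d=np.abs(x.astype(int)-o).max(2)>40
        for k,(x0,y0,x1,y1) in dict(tin=(218,298,250,330),board=(150,298,212,365),lighter=(168,270,195,295)).items(): print(k,d[y0:y1,x0:x1].mean().round(3))
E
```

```text
0 [246.1 211.8] [252.1 188.1]
0.2 [246.2 213.9] [250.1 186.5]
0.4 [246.3 215.7] [248.3 184.8]
0.6 [246.4 217. ] [246.9 183.1]
top 22 [245.90909091 211.90909091]
scene 1 [250. 189.]
tin 0.0
board 0.0
lighter 0.0
```

The lever reads about 0 rad and the bystanders haven't moved. Handing in.

```bash
python3 -c "
from cell import *
print(sign_off())"
```

```text
the job is handed in; nothing more can be done
None
```

The job is handed in: both wax trees carry a steel flask, the lid is shut and the latch is closed. `sign_off()` returns no verdict, so this rests on my own last checks.

- **Flasks:** only two bases were in the chamber. I lowered a steel flask onto each until it met firm resistance at the expected seated height. In the last picture both sit upright under the lid; I did not measure how well they are centred. The two leftover steel flasks and the yellow look-alike are still on the bench.
- **Lid:** while pressing it shut, my first push slipped in front of the rail. The wrist force reached about 78 N, below the 120 N limit. I backed off and pressed it shut from above at the rail; the rail ended at its shut height.
- **Latch:** I pushed the lever to its open stop, swung the loop over the keeper and pushed the handle down until the force fell away. The red handle's pixels in the top view match a lever angle of about 0 rad, and the loop shows hooked over the keeper. I did not measure the loop bar's distance from the keeper.
- **Bystanders:** the tin, board and lighter show no pixel change in the scene view. The tweezers show none in the top view, where the arm hid the other three.
- **Disagreement:** the two cameras differed by 2 to 5 mm on positions. I used values between the two.

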